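# Load a tube and index the reader slide to its next hole

## Robot

A 6-joint arm with a two-finger parallel gripper is mounted at the origin on a cart in front of the work surface, level with it; the furniture and walls round the work are solid. World frame = base frame: x ahead of the robot, y to its left, z up, the work surface at z = 0. Lengths are in m, angles in rad, forces in N, time in s.
With the tool pointing down it reaches from about 0.35 to 0.975 m from the base axis. Payload 17.4 kg.
Tool frame: the origin (TCP) lies at the very end of the fingers, on their centre line; the grasp point (between the pads) lies 19 mm behind it; x points along the fingers, z is the direction in which the jaws open and shut, and the axes are right-handed (so a half turn about x gives the same grasp; the last joint's range is limited). The gripper opens to 85 mm and grips with 20 to 120 N. Pads are 22 mm wide; open, the fingers measure 114 mm over their backs; the gripper's body (76 mm by 85 mm) begins 54 mm behind the grasp point. The pads swing forward as they close: fully open they stand 13 mm farther back than shut.
Start: joints at [1.292, 0.116, 1.442, -0, 1.584, -0.038], TCP at [0.161, 0.656, 0.203] pointing down, gripper open.
Joint ranges: [-2.83, 2.83], [-0.83, 2.19], [0.07, 2.5], [-1.14, 4.28], [0.01, 3], [-2.97, 2.97]. Speed limits (rad/s): [1.89, 1.89, 2.22, 3.14, 3.14, 3.14].

## Interface

Orientations are given as a unit quaternion [w, x, y, z].
In Python, from workcell import * gives the robot as it stands.
- The arm moves only by the tool send_rows, never from a script. Its arguments are lists of equal length, an entry for each row: "travel": the shift along the tool's x, y, z in mm, a list of three; "turn": the turn, a rotation vector about the tool's x, y, z in rad, a list of three; "hand": the opening, from -1 (shut) to 1 (fully open). In form: {"travel": [[tx, ty, tz], ...], "turn": [[ax, ay, az], ...], "hand": [hand, ...]}. A call has 1 to 20 rows; each row shifts and turns the commanded pose from where the row before left it, along the tool's axes as they then stand; what a row does not reach is not made up. A row lasts 1/8 s, in which the tool goes at most 62.5 mm and 10.7 degrees, less where a joint would pass 70% of its speed; a pose out of reach is approached as far as the arm can. A call with a gripper value outside its range is refused whole. The fingers move at their own pace and stop on an object; "squeeze" is the grip in N (left out, the last holds). Time passes only in rows, so rows that do not move let the fingers close. It gives the time, the measured TCP pose, the force and the opening at its end, in the units of the state.
- state(): the state, without advancing time (a new reading comes with each control period).
- camera(name): name is "scene" or "side" or "wrist"; returns a dict with "frame" (420x560x3 uint8, red, green, blue), "fx", "fy", "cx", "cy" (pixels), "camera_from_world" (4x4, takes a point from world to camera coordinates). Camera axes: x right, y down, z forward; pixel columns grow to the right and rows downward; lengths in m; the calibration is good to about 2 mm. The wrist camera is an equidistant fisheye: a pixel r from the principal point sees the ray r / f radians off the axis. A picture is of the moment at which its call begins. There is no depth.
- job_done(): hands the job in, once; it reports no verdict.
The state is a dict: "time_s": time; "joints": joint angles; "qd": joint speeds; "joint_efforts": joint torques, N m; "tool_pos": TCP position; "orientation": TCP orientation; "ft_force": force on the tool from outside, world axes, zero at the start; "wrist_torque": the same for the moment, N m; "grip_width": finger opening in m.
Only numpy, scipy, OpenCV 4.12 (cv2) and the standard library are available. Lean on these libraries where they do the work, as an engineer would, in place of code of your own. Each camera call takes 0.05 s, during which the arm holds its last target.

## Task

Take the blue-capped sample tube out of the white three-tube rack (left of the centrifuge, not the full one beyond it) and stand it upright, fully down, in the bore of the blue carriage, and let go of it. Then pull the carriage's red lock knob up until its pin is clear of the steel ladder strip, slide the carriage on to the next hole, toward the white reader head and no further, and let the pin go fully home in that hole. Finish while still holding the red knob with the pin home (do not let go), the tube still standing in its bore, and leave the other tubes, the glass beaker and the sample jar where they stand.

Things in the scene. Friction and masses are not known exactly. Their poses are not given: they have to be found in the camera images.
- tube_blue_mid (a point): middle (half-way up, on the axis) of the blue-capped sample tube: 78 mm tall, 12.4 mm thick where fingers meet it (the 15 mm blue cap looks wider), about 12 g; fingers meet it up to 69 mm above its foot; its z axis points up along the tube. It stands in the rack, foot 6 mm above the bench, in a hole that shows 33 mm of it above the rack's 51 mm high top; the rack holds it loosely, pull it straight up by 60 mm or more to free it.
- tube_yellow_mid (a point): middle of the yellow-capped tube, same size, in the same rack: leave alone (it may shift by 20 mm at most)
- tube_white_mid (a point): middle of the white-capped tube, same size, in the same rack: leave alone (it may shift by 20 mm at most)
- rack: white tube rack, 52 mm (its x) by 150 mm (its y) by 52 mm high, fixed to the bench; origin at the centre of its underside, x and y level. The three tubes stand in one row along its y axis, 11.5 mm to the -x side of its middle line, 54 mm apart in any order; the other holes are empty, so a gripper that closes along the rack's x axis has room.
- bore (a point): centre of the mouth of the round bore in the top of the carriage's tube block (blue, 44 x 44 mm, top 68 mm above the bench); it moves with the carriage. The bore is upright, 16 mm wide and 38 mm deep, so a seated tube's middle lies 1 mm above this point. Its y axis is the sliding direction (toward the reader head).
- lock_knob: middle of the red round lock knob on the carriage's ear: 26 mm in diameter, 26 mm tall (13 mm above and below this point), standing free on an 8 mm stem above a steel housing whose top is 20 mm below this point while the pin is home; upright; its y axis is the sliding direction too. With the pin home this point is 79 mm above the bench. In the rail's frame it lies 45 mm to the -x side of the bore's axis and 73 mm behind it (-y), always.
- plunger (a joint): how far the knob and its pin are pulled up (m): 0 = pin home in a hole, 0.016 = end of travel. A spring presses it down with 4 N at 0 and 6 N at 0.016. The round-nosed 8 mm pin reaches 12 mm into the 11 mm holes, so it is clear of the strip above 0.012.
- carriage (a joint): how far the carriage has slid along the rail (m) from the hole it starts in, growing toward the reader head; holes lie 0.050 apart, so the next one is at 0.050 and the pin finds it within about 2 mm. The slide runs straight and level with about 1.5 N of friction, range -0.05 to 0.10; pulling the knob sideways moves the carriage.
- next_hole (a point): centre of the mouth, in the top of the steel ladder strip (22 mm above the bench), of the hole in which the pin must end. It is fixed; at the start it lies 50 mm from the knob's axis in the sliding direction.
- rail: the grey base plate of the slide (170 mm by 300 mm) with aluminium guide rail, fixed to the bench; origin under the middle of the guide rail on the bench, its y axis is the sliding direction. The steel ladder strip with four holes runs along y at x = -45 mm. The white reader head, 42 x 36 mm and 100 mm high, stands on it at x = 74, y = 63 mm.
- beaker_mid (a point): middle of a glass beaker, 72 mm wide, 92 mm tall: leave alone (it may shift by 20 mm at most)
- jar_mid (a point): middle of a sample jar with red lid, 63 mm wide, 72 mm tall: leave alone (it may shift by 20 mm at most)

How it is judged:
By the outcome, as a careful person would: the job done as asked, in the order asked, and still so for the second after the job is handed in, while the arm keeps its last pose, push and grip.
It also fails if it takes over 48 s, if anything falls off the work surface, if the arm or the gripper's body presses on something with over 40 N, if the wrist force passes 120 N, or if a joint passes its speed limit or range.

## Working session

There is one attempt and no reset: what is moved stays moved. The work goes in short steps, Python scripts to look and compute and a tool call to move; the robot and the scene stay as the last step left them, time stands still between calls to the robot, and variables do not carry over. Pictures are saved under pics/ and viewed, and the job is handed in when it is done.

Besides the shell and the picture viewer there is one more tool, called after ">>>" by a JSON object that holds its "name" and its "arguments", one argument or row to a line. send_rows: Moves the arm, as the interface text tells. Its arguments: {"type":"object","properties":{"travel":{"type":"array","items":{"type":"array","items":{"type":"number"}}},"turn":{"type":"array","items":{"type":"array","items":{"type":"number"}}},"hand":{"type":"array","items":{"type":"number"}},"squeeze":{"type":"number"}},"required":["travel","turn","hand"]}

```bash
ls; mkdir -p pics; python3 - <<'E'
from workcell import *
import cv2
print(state())
for n in ("scene","side","wrist"):
    c=camera(n); cv2.imwrite(f"pics/{n}0.png",c["frame"][:,:,::-1])
    print(n,c["fx"],c["fy"],c["cx"],c["cy"],c["camera_from_world"].tolist())
E
```

```text
pics
{'time_s': 0.0, 'joints': array([ 1.29220710e+00,  1.16469495e-01,  1.44226231e+00,  9.06973678e-06,
        1.58399575e+00, -3.77568009e-02]), 'qd': array([-0.00033259,  0.00135751,  0.00024508, -0.00137575, -0.00132806,
       -0.0005191 ]), 'joint_efforts': array([-3.99420414e-04, -7.31978703e+01, -6.32503724e+01, -8.18575313e-05,
        6.06714413e-03,  4.43882550e-05]), 'tool_pos': array([0.16091163, 0.65531185, 0.20267514]), 'orientation': array([ 0.5561152 , -0.43654951,  0.55676871,  0.43608372]), 'ft_force': array([-0.17503783, -0.31082917,  0.01342545]), 'wrist_torque': array([ 0.0114765, -0.0010868,  0.0194595]), 'grip_width': 0.08526776249088905}
scene 393.5860125670979 393.5860125670979 274.53729917833107 210.69400143296735 [[0.88276791020434, -0.46937012661136746, 0.020310119603078897, -0.5219696157542454], [-0.29313380661577687, -0.5840645089264235, -0.7569288082980331, 0.2210492819039799], [0.36714219061884845, 0.6622388796026436, -0.653181657894822, 0.7546023278338122], [0.0, 0.0, 0.0, 1.0]]
side 426.40018744091327 426.40018744091327 285.73005136240045 207.11814997866506 [[0.8507537175133408, -0.5250243013961662, -0.023824254042861263, -0.48164476937690676], [-0.2537608310071459, -0.37065450044652043, -0.8934319682803517, 0.20700146141952153], [0.4602429280106255, 0.7661362308638121, -0.4485662971891647, 0.7605832882894296], [0.0, 0.0, 0.0, 1.0]]
wrist 325.19226210127806 325.19226210127806 277.30876859588295 205.79337832030674 [[0.23780588586110288, 0.971312014805042, -0.0011534926047969095, -0.6735224988610394], [0.9284049986162043, -0.22695159269281415, 0.2942059365795395, -0.0397636257791576], [0.2855039740428584, -0.07103481167405297, -0.955741354308879, 0.3782143946887876], [0.0, 0.0, 0.0, 1.0]]
```

View pics/scene0.png

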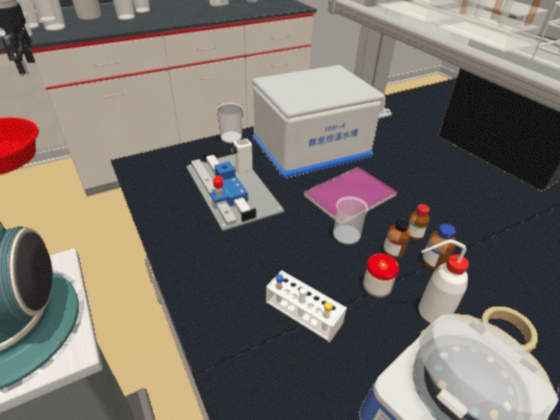

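View pics/side0.png

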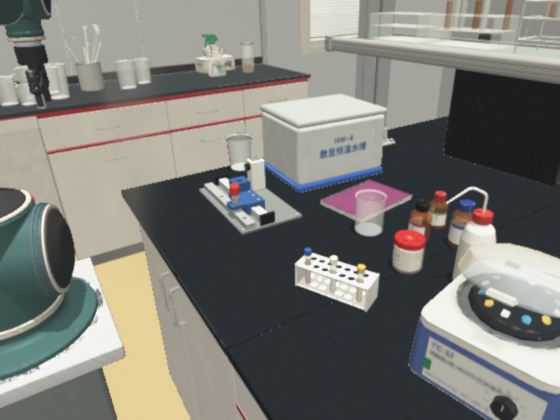

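View pics/wrist0.png

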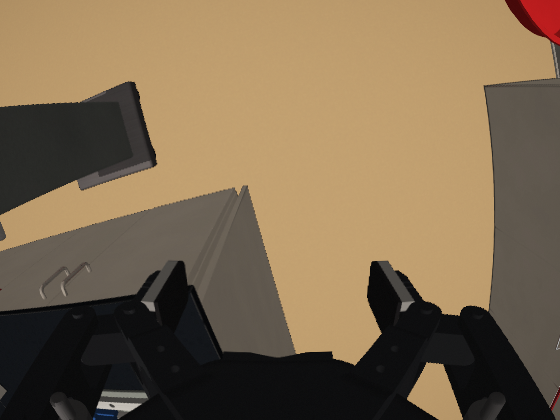

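Scene view: rack near (305,305), blue cap (279,281), white (302,291) and yellow (328,307). The carriage is at (225,180), with the red knob at (218,184) and the reader at (243,152). Next I'll zoom in.

```bash
python3 - <<'E'
import cv2
a=cv2.imread("pics/scene0.png"); 
cv2.imwrite("pics/z1.png",cv2.resize(a[135:235,180:290],None,fx=6,fy=6,interpolation=cv2.INTER_CUBIC)[:600])
cv2.imwrite("pics/z2.png",cv2.resize(a[260:345,255:355],None,fx=7,fy=7,interpolation=cv2.INTER_CUBIC))
b=cv2.imread("pics/side0.png"); 
cv2.imwrite("pics/z3.png",cv2.resize(b[145:240,190:310],None,fx=6,fy=6,interpolation=cv2.INTER_CUBIC))
E
```

```text
(no output)
```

View pics/z1.png

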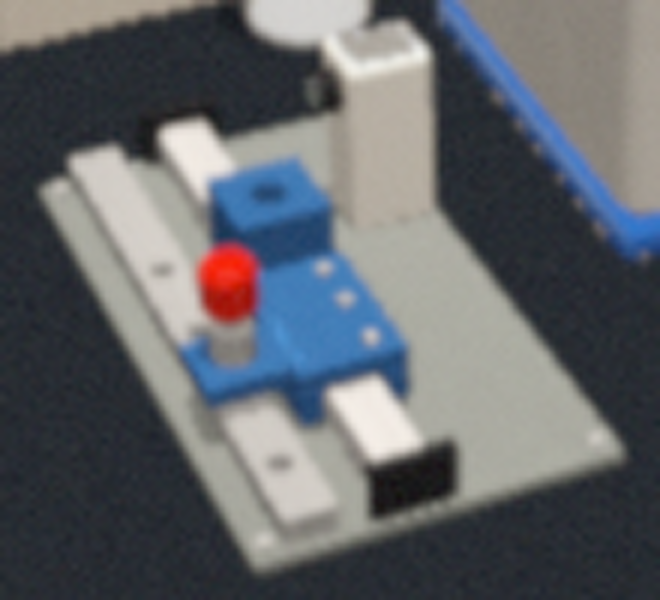

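View pics/z2.png

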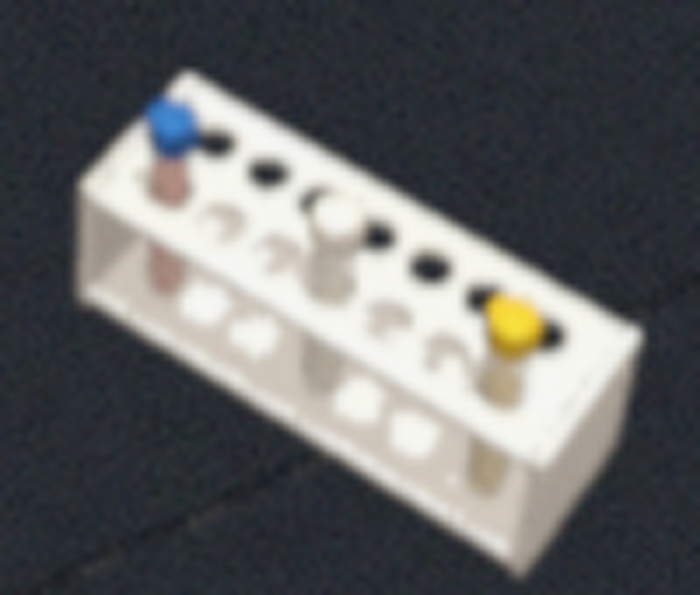

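View pics/z3.png

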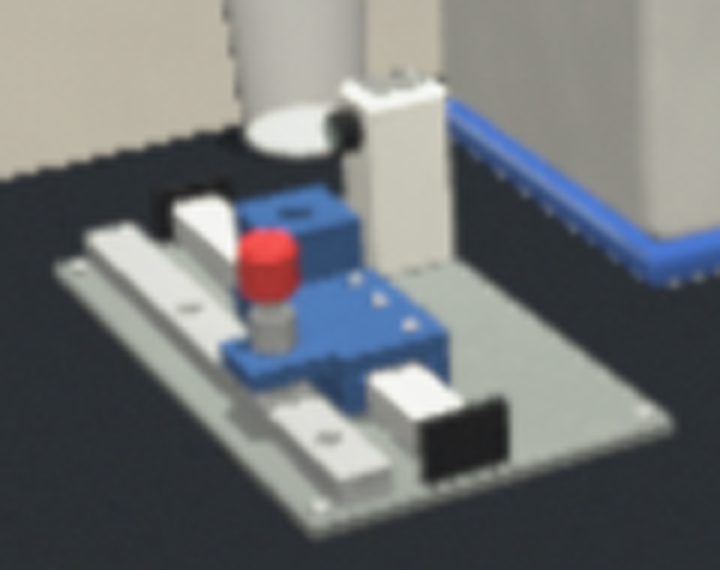

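Zooms: in z1 the knob is at (229,270), the bore mouth at (267,192), the strip holes at (162,270) and (281,462), and the strip runs (95,150)-(310,525). In z2 the rack top corners are (188,72), (80,185), (545,465), (640,335), with blue-capped tube leftmost.

```bash
cat > h.py <<'E'
import numpy as np, json
CAL={
"scene":(393.5860125670979,274.53729917833107,210.69400143296735,np.array([[0.88276791020434, -0.46937012661136746, 0.020310119603078897, -0.5219696157542454], [-0.29313380661577687, -0.5840645089264235, -0.7569288082980331, 0.2210492819039799], [0.36714219061884845, 0.6622388796026436, -0.653181657894822, 0.7546023278338122], [0.0, 0.0, 0.0, 1.0]])),
"side":(426.40018744091327,285.73005136240045,207.11814997866506,np.array([[0.8507537175133408, -0.5250243013961662, -0.023824254042861263, -0.48164476937690676], [-0.2537608310071459, -0.37065450044652043, -0.8934319682803517, 0.20700146141952153], [0.4602429280106255, 0.7661362308638121, -0.4485662971891647, 0.7605832882894296], [0.0, 0.0, 0.0, 1.0]]))}
def ray(n,u,v,cal=None):
    f,cx,cy,T=cal or CAL[n]
    x,y=(u-cx)/f,(v-cy)/f
    if n=="wrist":
        r=np.hypot(x,y); s=np.sin(r)/r if r>1e-9 else 1
        d=np.array([x*s,y*s,np.cos(r)])
    else: d=np.array([x,y,1.])
    R=T[:3,:3]; return -R.T@T[:3,3], R.T@d
def plane(n,u,v,z,cal=None):
    o,d=ray(n,u,v,cal); return o+d*(z-o[2])/d[2]
E
python3 - <<'E'
from h import *
np.set_printoptions(precision=4,suppress=True)
def Z(n,x,y,ox,oy,s,z): return plane(n,(x+.5)/s-.5+ox,(y+.5)/s-.5+oy,z)
print("rack")
for p in [(188,72),(80,185),(545,465),(640,335)]: print(Z("scene",*p,255,260,7,.052))
for nm,p,z in [("blue cap c",(171,125),.078),("blue at rack",(168,192),.051),("white cap",(340,213),.078),("yel cap",(515,325),.078)]: print(nm,Z("scene",*p,255,260,7,z))
print("slide scene")
for nm,p,z in [("bore",(267,192),.068),("knob",(229,283),.079),("h1",(162,270),.022),("h2",(281,462),.022),("c1",(45,190),.006),("c2",(260,572),.006),("c3",(625,455),.006)]: print(nm,Z("scene",*p,180,135,6,z))
print("slide side")
for nm,p,z in [("bore",(296,213),.068),("knob",(269,266),.079),("h1",(190,308),.022),("h2",(329,438),.022),("c1",(57,265),.006),("c2",(315,535),.006),("c3",(672,427),.006)]: print(nm,Z("side",*p,190,145,6,z))
E
```

```text
rack
[ 0.5218 -0.1586  0.052 ]
[ 0.4748 -0.1811  0.052 ]
[ 0.5403 -0.3161  0.052 ]
[ 0.5858 -0.2946  0.052 ]
blue cap c [ 0.497  -0.1923  0.078 ]
blue at rack [ 0.496  -0.1938  0.051 ]
white cap [ 0.5229 -0.2394  0.078 ]
yel cap [ 0.5446 -0.2907  0.078 ]
slide scene
bore [0.5514 0.2162 0.068 ]
knob [0.5061 0.1462 0.079 ]
h1 [0.5071 0.2425 0.022 ]
h2 [0.5037 0.0933 0.022 ]
c1 [0.4856 0.3516 0.006 ]
c2 [0.476  0.0516 0.006 ]
c3 [0.6441 0.0487 0.006 ]
slide side
bore [0.5516 0.2132 0.068 ]
knob [0.5063 0.1445 0.079 ]
h1 [0.5076 0.2408 0.022 ]
h2 [0.5032 0.0912 0.022 ]
c1 [0.4866 0.3567 0.006 ]
c2 [0.4743 0.0485 0.006 ]
c3 [0.6418 0.0452 0.006 ]
```

```bash
cat >> h.py <<'E'
from scipy.spatial.transform import Rotation as Ro
def Rq(q): return Ro.from_quat([q[1],q[2],q[3],q[0]])
def down(yaw):  # jaw axis z at angle yaw (deg) in world xy
    c,s=np.cos(np.radians(yaw)),np.sin(np.radians(yaw))
    return Ro.from_matrix(np.array([[0,-s,c],[0,c,s],[-1,0,0]],float))
def plan(st,pos,yaw):
    R=Rq(st["orientation"]); D=down(yaw)
    rv=(R.inv()*D).as_rotvec()
    print("from",np.round(st["tool_pos"],4),"tool-travel mm (current axes)",np.round(1000*R.inv().apply(np.array(pos)-st["tool_pos"]),1),
     "(target axes)",np.round(1000*D.inv().apply(np.array(pos)-st["tool_pos"]),1),"turn",np.round(rv,4),"F",np.round(st["ft_force"],1),"w",round(st["grip_width"],4),"t",st["time_s"])
E
python3 - <<'E'
from h import *; from workcell import *
st=state(); print(Rq(st["orientation"]).as_matrix().round(3))
for y in (25.6,25.6+180): plan(st,(.497,-.193,.20),y)
T=camera("wrist")["camera_from_world"]; c=-T[:3,:3].T@T[:3,3]; R=Rq(st["orientation"])
print("cam in tool",R.inv().apply(c-st["tool_pos"]), "axis",R.inv().apply(T[2,:3]))
E
```

```text
[[-0.    -0.971  0.239]
 [-0.001  0.239  0.971]
 [-1.     0.    -0.001]]
from [0.1609 0.6554 0.2028] tool-travel mm (current axes) [   3.5 -528.7 -743.7] (target axes) [   2.8 -910.3  -63.5] turn [ 8.832e-01 -9.000e-04  4.000e-04] F [ 0.3  0.1 -0.1] w 0.0853 t 0.15
from [0.1609 0.6554 0.2028] tool-travel mm (current axes) [   3.5 -528.7 -743.7] (target axes) [  2.8 910.3  63.5] turn [-2.2584e+00 -5.0000e-04 -1.1000e-03] F [ 0.3  0.1 -0.1] w 0.0853 t 0.15
cam in tool [-0.16968222  0.07374711 -0.00108372] axis [ 9.55728798e-01 -2.94248947e-01  1.51302357e-04]
```

>>> {"name": "send_rows", "arguments": {
  "travel": [
    [0,-15,-21],
    [0,-29,-41],
    [0,-30,-42],
    [0,-30,-42],
    [0,-30,-42],
    [0,-30,-42],
    [0,-30,-42],
    [0,-30,-42],
    [0,-30,-42],
    [0,-30,-42],
    [0,-30,-42],
    [0,-30,-42],
    [0,-30,-42],
    [0,-30,-42],
    [0,-30,-42],
    [0,-30,-42],
    [0,-30,-42],
    [0,-30,-42],
    [0,-15,-21]
  ],
  "turn": [
    [0,0,0],
    [0,0,0],
    [0,0,0],
    [0,0,0],
    [0,0,0],
    [0,0,0],
    [0,0,0],
    [0,0,0],
    [0,0,0],
    [0,0,0],
    [0,0,0],
    [0,0,0],
    [0,0,0],
    [0,0,0],
    [0,0,0],
    [0,0,0],
    [0,0,0],
    [0,0,0],
    [0,0,0]
  ],
  "hand": [1,1,1,1,1,1,1,1,1,1,1,1,1,1,1,1,1,1,1],
  "squeeze": 40
}}

```text
time_s: 2.58
tool_pos: [0.5047, -0.2084, 0.2028]
orientation: [0.557, -0.436, 0.557, 0.436]
ft_force: [-0.2, 0.4, -1.4]
grip_width: 0.0855
```

>>> {"name": "send_rows", "arguments": {
  "travel": [
    [0,0,0],
    [0,0,0],
    [0,0,0],
    [0,0,0],
    [0,0,0],
    [0,0,0],
    [0,0,0]
  ],
  "turn": [
    [0.1,0,0],
    [0.17,0,0],
    [0.17,0,0],
    [0.17,0,0],
    [0.17,0,0],
    [0.103,0,0],
    [0,0,0]
  ],
  "hand": [1,1,1,1,1,1,1]
}}

```text
time_s: 3.45
tool_pos: [0.5043, -0.2062, 0.2033]
orientation: [0.689, -0.157, 0.69, 0.157]
ft_force: [-0.3, 0.0, 0.6]
grip_width: 0.0855
```

```bash
python3 - <<'E'
from h import *; from workcell import *; import cv2
plan(state(),(.497,-.193,.20),25.6)
c=camera("wrist"); cv2.imwrite("pics/w1.png",c["frame"][:,:,::-1]); np.save("w1T.npy",c["camera_from_world"])
E
```

```text
from [ 0.5043 -0.2062  0.2033] tool-travel mm (current axes) [ 3.3 15.1 -0.9] (target axes) [ 3.3 15.1 -0.9] turn [ 0.0008 -0.0001 -0.0001] F [-0.3  0.   0.6] w 0.0855 t 3.45
```

View pics/w1.png

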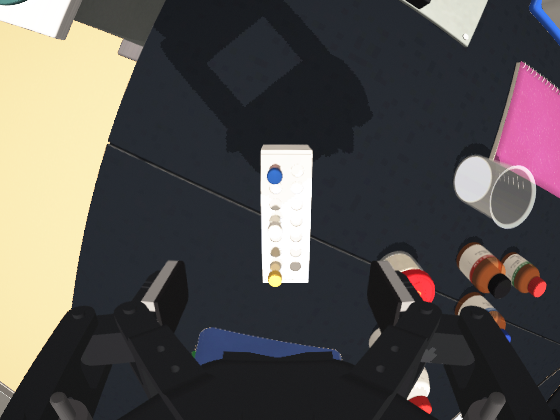

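Wrist view: blue cap at (275,176), white at (275,233), yellow at (275,280). The rack top is aligned with the image columns, so the jaw axis matches the rack's x.

```bash
cat >> h.py <<'E'
def wcal(T): return (325.19226210127806,277.30876859588295,205.79337832030674,np.array(T))
E
python3 - <<'E'
from h import *; import cv2
T=np.load("w1T.npy"); a=cv2.imread("pics/w1.png"); h=cv2.cvtColor(a,cv2.COLOR_BGR2HSV)
roi=np.zeros(a.shape[:2],np.uint8); roi[160:295,255:320]=1
for nm,lo,hi in (("blue",(100,150,80),(125,255,255)),("yel",(20,150,120),(35,255,255))):
    m=cv2.inRange(h,lo,hi)*roi; ys,xs=np.nonzero(m); u,v=xs.mean(),ys.mean()
    print(nm,u,v,len(xs),[plane("wrist",u,v,z,wcal(T)).round(4) for z in (.078,.084)])
m=(cv2.inRange(h,(0,0,190),(180,60,255))*roi)
for r in range(150,285,15): 
    x=np.nonzero(m[r])[0]; print(r,x.min() if len(x) else 0,x.max() if len(x) else 0)
cv2.imwrite("pics/w1z.png",cv2.resize(a[135:295,240:340],None,fx=3.7,fy=3.7,interpolation=cv2.INTER_CUBIC))
E
```

```text
blue 274.0730337078652 175.75280898876406 178 [array([ 0.4969, -0.1968,  0.078 ]), array([ 0.4964, -0.1957,  0.084 ])]
yel 273.8545454545455 274.76363636363635 55 [array([ 0.5413, -0.2904,  0.078 ]), array([ 0.5399, -0.2873,  0.084 ])]
150 0 0
165 261 311
180 261 311
195 261 311
210 261 310
225 261 310
240 262 309
255 262 309
270 262 308
```

View pics/w1z.png

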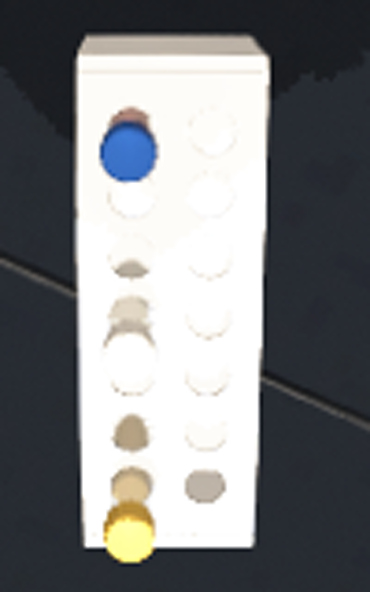

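>>> {"name": "send_rows", "arguments": {
  "travel": [
    [0,7,-1],
    [10,7,-1],
    [30,0,0],
    [40,0,0],
    [30,0,0],
    [20,0,0],
    [10,0,0],
    [5,0,0],
    [4,0,0],
    [0,0,0]
  ],
  "turn": [
    [0,0,0],
    [0,0,0],
    [0,0,0],
    [0,0,0],
    [0,0,0],
    [0,0,0],
    [0,0,0],
    [0,0,0],
    [0,0,0],
    [0,0,0]
  ],
  "hand": [0,0,0,0,0,0,0,0,0,0]
}}

```text
time_s: 4.75
tool_pos: [0.4967, -0.1945, 0.0547]
orientation: [0.69, -0.157, 0.689, 0.157]
ft_force: [-0.6, -0.2, -0.7]
grip_width: 0.0429
```

```bash
python3 - <<'E'
from h import *; from workcell import *; import cv2
plan(state(),(.4965,-.1945,.054),25.6)
c=camera("wrist"); cv2.imwrite("pics/w2.png",c["frame"][:,:,::-1])
c=camera("scene"); cv2.imwrite("pics/s2.png",cv2.resize(c["frame"][200:350,220:400,::-1],None,fx=4,fy=4))
E
```

```text
from [ 0.4967 -0.1945  0.0547] tool-travel mm (current axes) [ 0.7  0.1 -0.1] (target axes) [ 0.7  0.1 -0.1] turn [0.0002 0.0003 0.0004] F [-0.6 -0.2 -0.7] w 0.0429 t 4.75
```

View pics/w2.png

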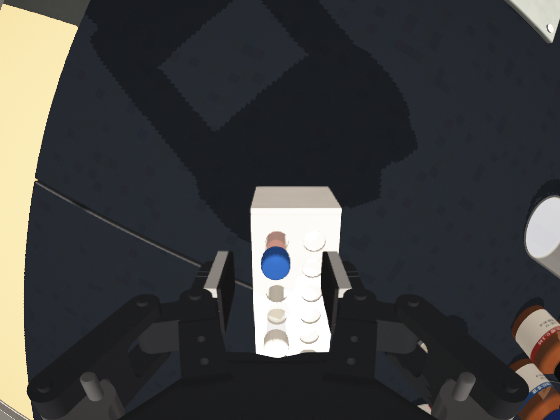

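View pics/s2.png

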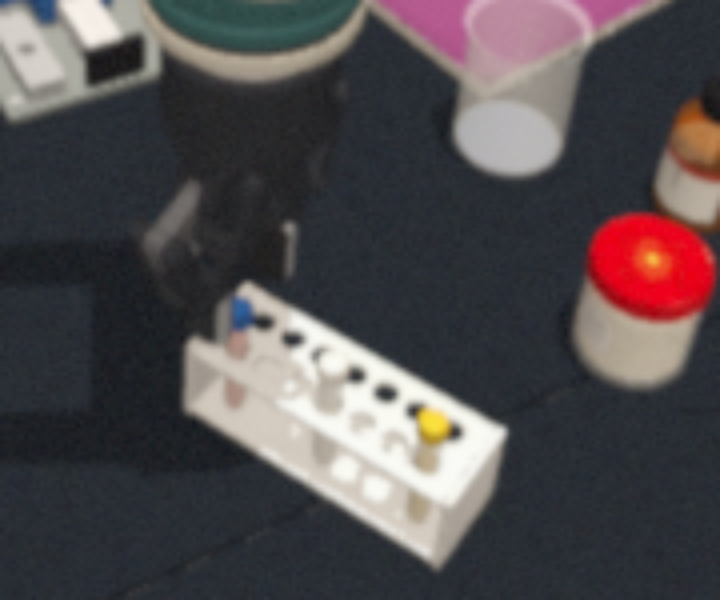

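```bash
python3 - <<'E'
from h import *; from workcell import *; import cv2
c=camera("wrist"); T=c["camera_from_world"]; a=c["frame"][:,:,::-1]
h=cv2.cvtColor(np.ascontiguousarray(a),cv2.COLOR_BGR2HSV); m=cv2.inRange(h,(100,150,60),(125,255,255)); m[:,:200]=0;m[:235]=0;m[300:]=0;m[:,330:]=0
ys,xs=np.nonzero(m); u,v=xs.mean(),ys.mean(); print(u,v,xs.min(),xs.max(),ys.min(),ys.max())
st=state(); R=Rq(st["orientation"])
for z in (.078,.084):
    p=plane("wrist",u,v,z,wcal(T)); print(p, 1000*R.inv().apply(p-st["tool_pos"]))
E
```

```text
274.9946524064171 262.7687165775401 261 289 247 279
[ 0.49680882 -0.19650451  0.078     ] [-23.12748685  -1.7799829   -0.75355114]
[ 0.49551589 -0.19370694  0.084     ] [-29.12901282   1.29859985  -0.70768762]
```

Centred on the tube to within 2 mm, so I'll close.

>>> {"name": "send_rows", "arguments": {
  "travel": [
    [0,0,0],
    [0,0,0],
    [0,0,0],
    [0,0,0],
    [0,0,0],
    [0,0,0]
  ],
  "turn": [
    [0,0,0],
    [0,0,0],
    [0,0,0],
    [0,0,0],
    [0,0,0],
    [0,0,0]
  ],
  "hand": [-1,-1,-1,-1,-1,-1],
  "squeeze": 30
}}

```text
time_s: 5.65
tool_pos: [0.4965, -0.1945, 0.0544]
orientation: [0.69, -0.157, 0.69, 0.157]
ft_force: [-0.1, -0.3, 0.0]
grip_width: -0.0003
```

>>> {"name": "send_rows", "arguments": {
  "travel": [
    [-4,0,0],
    [-10,0,0],
    [-20,0,0],
    [-25,0,0],
    [-25,0,0],
    [-25,0,0],
    [-20,0,0],
    [-10,0,0],
    [0,0,0]
  ],
  "turn": [
    [0,0,0],
    [0,0,0],
    [0,0,0],
    [0,0,0],
    [0,0,0],
    [0,0,0],
    [0,0,0],
    [0,0,0],
    [0,0,0]
  ],
  "hand": [-1,-1,-1,-1,-1,-1,-1,-1,-1]
}}

```text
time_s: 6.78
tool_pos: [0.4967, -0.1945, 0.1939]
orientation: [0.69, -0.157, 0.689, 0.157]
ft_force: [-1.0, 0.2, -0.2]
grip_width: -0.0001
```

```bash
python3 - <<'E'
from h import *; from workcell import *; import cv2
plan(state(),(.552,.2147,.2),-1.6)
for n in ("scene","wrist","side"):
    c=camera(n); cv2.imwrite(f"pics/{n}3.png",c["frame"][:,:,::-1]); np.save(f"{n}3T.npy",c["camera_from_world"])
E
```

```text
from [ 0.4967 -0.1945  0.1939] tool-travel mm (current axes) [ -6.2 345.1 226.8] (target axes) [ -6.1 410.6  43.9] turn [4.749e-01 6.000e-04 4.000e-04] F [-1.   0.2 -0.2] w -0.0001 t 6.775
```

View pics/wrist3.png

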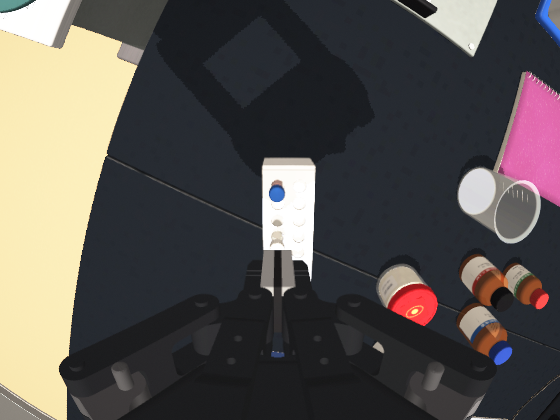

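View pics/side3.png

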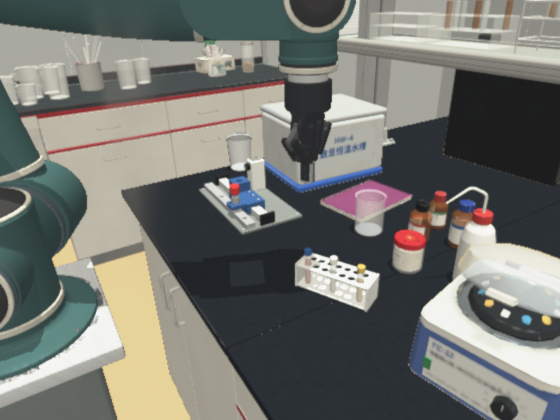

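The grasp missed: the width is 0, and the blue tube still stands in the rack at wrist pixel (277,193). I'll compare where the fingertips actually appear with where the TCP projects.

```bash
python3 - <<'E'
from h import *; from workcell import *; import cv2
st=state(); R=Rq(st["orientation"])
def proj(n,p):
    f,cx,cy,T=CAL[n] if n!="wrist" else wcal(np.load("wrist3T.npy"))
    q=T[:3,:3]@p+T[:3,3]
    if n=="wrist":
        th=np.arctan2(np.hypot(q[0],q[1]),q[2]); k=th/np.hypot(q[0],q[1])
        return cx+f*q[0]*k,cy+f*q[1]*k
    return cx+f*q[0]/q[2],cy+f*q[1]/q[2]
for off in ((0,0,0),(0,11,0),(0,-11,0),(-19,0,0),(-19,11,0),(-40,0,0)):
    p=st["tool_pos"]+R.apply(np.array(off)/1000.)
    print(off,[np.round(proj(n,p),1) for n in ("scene","side","wrist")])
ims=[]
for n,p in (("scene",(0,0,0)),("side",(0,0,0)),("wrist",(0,0,0))):
    u,v=map(int,np.round(proj(n,st["tool_pos"]))); print(n,u,v)
    a=cv2.imread(f"pics/{n}3.png"); h=45
    c=cv2.resize(a[v-h:v+h,u-h:u+h],(260,260),interpolation=cv2.INTER_CUBIC); cv2.circle(c,(130,130),3,(0,255,0),-1); ims.append(c)
cv2.imwrite("pics/tip3.png",np.hstack(ims))
E
```

```text
(0, 0, 0) [array([281. , 235.8]), array([307.2, 196.5]), array([276.4, 240.8])]
(0, 11, 0) [array([275.9, 233.1]), array([301.9, 195.2]), array([276.3, 222.6])]
(0, -11, 0) [array([286.2, 238.5]), array([312.6, 197.8]), array([276.4, 258.1])]
(-19, 0, 0) [array([281.4, 227.8]), array([307.2, 186.6]), array([276.3, 255.3])]
(-19, 11, 0) [array([276.2, 225.1]), array([301.8, 185.4]), array([276.3, 235.6])]
(-40, 0, 0) [array([281.8, 218.6]), array([307.2, 175.5]), array([276.2, 275.3])]
scene 281 236
side 307 196
wrist 276 241
```

View pics/tip3.png

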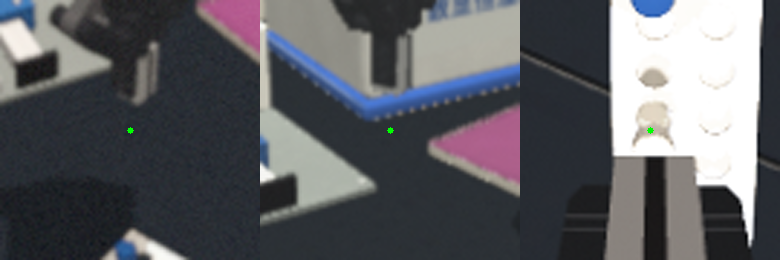

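All three views show the finger ends about 22–25 mm short of the reported TCP, so the jaws shut above the tube body. I'll measure that offset.

```bash
python3 - <<'E'
import cv2, numpy as np
ims=[]
for n,u,v in (("scene",283,225),("side",307,185),("wrist",277,252)):
    a=cv2.imread(f"pics/{n}3.png"); h=16
    c=cv2.resize(a[v-h:v+h,u-h:u+h],(256,256),interpolation=cv2.INTER_NEAREST)
    c=np.clip(c.astype(float)*1.8,0,255).astype(np.uint8)
    for k in range(0,32,4):
        cv2.putText(c,str(u-h+k),(k*8,8),0,.28,(0,255,255),1); cv2.putText(c,str(v-h+k),(0,k*8+8),0,.28,(0,255,0),1)
    ims.append(c)
cv2.imwrite("pics/tip3b.png",np.hstack(ims))
E
```

```text
(no output)
```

View pics/tip3b.png

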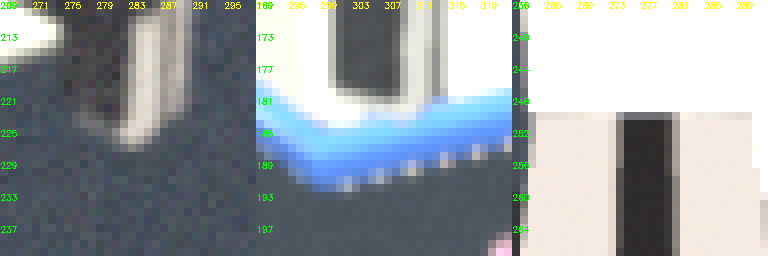

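The finger ends sit about 30 mm behind the reported TCP, measured in scene and side. Lateral error is small. I'll re-approach with a partly closed hand, then check visually before going lower.

>>> {"name": "send_rows", "arguments": {
  "travel": [
    [10,0,0],
    [30,0,0],
    [35,0,0],
    [35,0,0],
    [20,0,0],
    [10,0,0],
    [4,0,0],
    [0,0,0]
  ],
  "turn": [
    [0,0,0],
    [0,0,0],
    [0,0,0],
    [0,0,0],
    [0,0,0],
    [0,0,0],
    [0,0,0],
    [0,0,0]
  ],
  "hand": [-0.4,-0.4,-0.4,-0.4,-0.4,-0.4,-0.4,-0.4]
}}

```text
time_s: 7.92
tool_pos: [0.4969, -0.1946, 0.0501]
orientation: [0.69, -0.157, 0.689, 0.157]
ft_force: [0.5, 0.3, -0.1]
grip_width: 0.0258
```

```bash
python3 - <<'E'
from h import *; from workcell import *; import cv2
plan(state(),(.4965,-.1945,.026),25.6)
ims=[]
for n,(x0,x1,y0,y1) in (("scene",(240,360,235,345)),("side",(270,390,210,320)),("wrist",(190,370,180,345))):
    a=camera(n)["frame"][:,:,::-1]; cv2.imwrite(f"pics/{n}4.png",a); ims.append(cv2.resize(a[y0:y1,x0:x1],(390,357),interpolation=cv2.INTER_CUBIC))
cv2.imwrite("pics/c4.png",np.vstack([np.hstack(ims[:2]),]));cv2.imwrite("pics/c4w.png",ims[2])
E
```

```text
from [ 0.4969 -0.1946  0.0501] tool-travel mm (current axes) [24.1  0.3 -0.3] (target axes) [24.1  0.3 -0.3] turn [0.0002 0.0006 0.0007] F [ 0.5  0.3 -0.1] w 0.0258 t 7.925
```

View pics/c4.png

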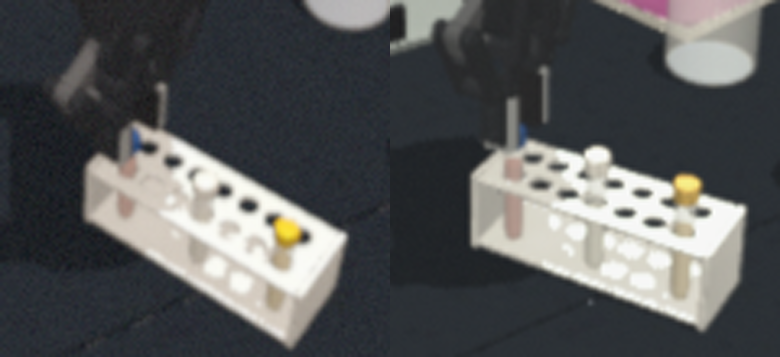

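View pics/c4w.png

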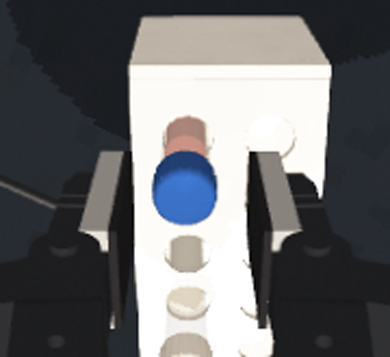

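Fingers straddle the tube, well centred (wrist crop: pads at 130 and 250, cap at 185). The tips are at about cap level, so I'll lower further.

>>> {"name": "send_rows", "arguments": {
  "travel": [
    [5,0,0],
    [5,0,0],
    [3,0,0],
    [2,0,0],
    [0,0,0]
  ],
  "turn": [
    [0,0,0],
    [0,0,0],
    [0,0,0],
    [0,0,0],
    [0,0,0]
  ],
  "hand": [-0.4,-0.4,-0.4,-0.4,-0.4]
}}

```text
time_s: 8.7
tool_pos: [0.4965, -0.1944, 0.0343]
orientation: [0.689, -0.157, 0.69, 0.157]
ft_force: [-0.0, 0.2, -0.1]
grip_width: 0.0256
```

```bash
python3 - <<'E'
from h import *; from workcell import *; import cv2
plan(state(),(.4965,-.1945,.026),25.6)
ims=[]
for n,(x0,x1,y0,y1) in (("scene",(255,315,255,310)),("side",(285,345,230,285))):
    a=camera(n)["frame"][:,:,::-1]; cv2.imwrite(f"pics/{n}5.png",a); ims.append(cv2.resize(a[y0:y1,x0:x1],(390,357),interpolation=cv2.INTER_CUBIC))
cv2.imwrite("pics/c5.png",np.clip(np.hstack(ims)*1.5,0,255).astype(np.uint8))
E
```

```text
from [ 0.4965 -0.1944  0.0343] tool-travel mm (current axes) [ 8.3 -0.1 -0. ] (target axes) [ 8.3 -0.1 -0. ] turn [ 0.0003 -0.0002 -0.0001] F [-0.   0.2 -0.1] w 0.0256 t 8.7
```

View pics/c5.png

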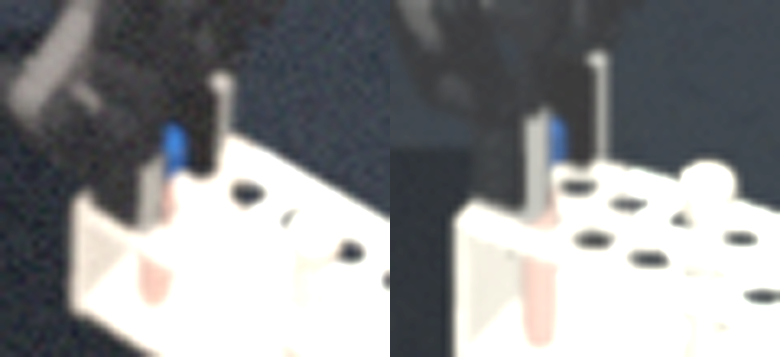

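>>> {"name": "send_rows", "arguments": {
  "travel": [
    [2,0,0],
    [2,0,0],
    [2,0,0],
    [0,0,0]
  ],
  "turn": [
    [0,0,0],
    [0,0,0],
    [0,0,0],
    [0,0,0]
  ],
  "hand": [-0.4,-0.4,-0.4,-0.4]
}}

```text
time_s: 9.3
tool_pos: [0.4964, -0.1944, 0.0282]
orientation: [0.689, -0.157, 0.69, 0.157]
ft_force: [-0.4, 0.2, 0.8]
grip_width: 0.0261
```

>>> {"name": "send_rows", "arguments": {
  "travel": [
    [0,0,0],
    [0,0,0],
    [0,0,0],
    [0,0,0]
  ],
  "turn": [
    [0,0,0],
    [0,0,0],
    [0,0,0],
    [0,0,0]
  ],
  "hand": [-0.8,-1,-1,-1],
  "squeeze": 30
}}

```text
time_s: 9.8
tool_pos: [0.4966, -0.1945, 0.0285]
orientation: [0.69, -0.157, 0.689, 0.157]
ft_force: [0.1, 0.6, 0.4]
grip_width: 0.011
```

Gripped: width is 11 mm, no contact force. Lifting.

>>> {"name": "send_rows", "arguments": {
  "travel": [
    [0,0,0],
    [-4,0,0],
    [-10,0,0],
    [-20,0,0],
    [-25,0,0],
    [-25,0,0],
    [-25,0,0],
    [-25,0,0],
    [-10,0,0],
    [-4,0,0],
    [0,0,0]
  ],
  "turn": [
    [0,0,0],
    [0,0,0],
    [0,0,0],
    [0,0,0],
    [0,0,0],
    [0,0,0],
    [0,0,0],
    [0,0,0],
    [0,0,0],
    [0,0,0],
    [0,0,0]
  ],
  "hand": [-1,-1,-1,-1,-1,-1,-1,-1,-1,-1,-1]
}}

```text
time_s: 11.18
tool_pos: [0.4964, -0.1944, 0.176]
orientation: [0.689, -0.157, 0.69, 0.157]
ft_force: [-0.9, 0.3, -0.1]
grip_width: 0.0108
```

```bash
python3 - <<'E'
from h import *; from workcell import *; import cv2
plan(state(),(.552,.2147,.175),-1.6)
ims=[]
for n,(x0,x1,y0,y1) in (("scene",(240,360,195,305)),("side",(270,390,140,250))):
    a=camera(n)["frame"][:,:,::-1]; cv2.imwrite(f"pics/{n}6.png",a); ims.append(cv2.resize(a[y0:y1,x0:x1],(390,357),interpolation=cv2.INTER_CUBIC))
cv2.imwrite("pics/c6.png",np.clip(np.hstack(ims)*1.3,0,255).astype(np.uint8))
c=camera("wrist"); cv2.imwrite("pics/wrist6.png",c["frame"][:,:,::-1]); np.save("wrist6T.npy",c["camera_from_world"])
E
```

```text
from [ 0.4964 -0.1944  0.176 ] tool-travel mm (current axes) [  1.1 344.8 227. ] (target axes) [  1.  410.5  44.2] turn [ 4.749e-01 -5.000e-04 -4.000e-04] F [-0.9  0.3 -0.1] w 0.0108 t 11.175
```

View pics/c6.png

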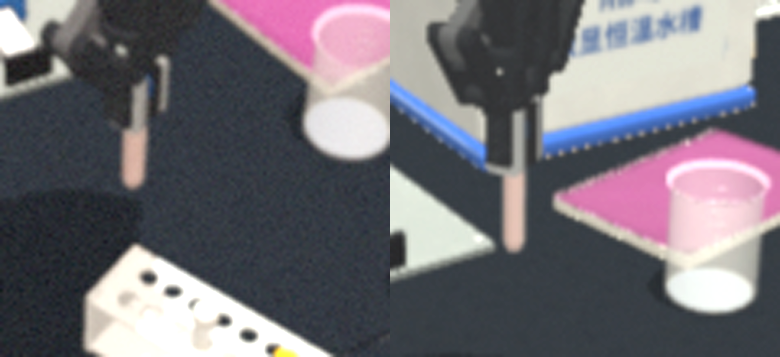

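View pics/wrist6.png

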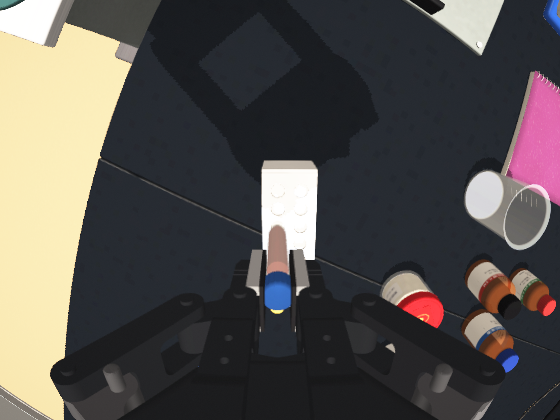

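Tube is held upright, with its foot at about z = 0.154. Next I'll check where the big box stands relative to the bore approach.

```bash
python3 - <<'E'
from h import *
for p in ((258,135),(292,177),(372,150)): print(plane("scene",*p,0).round(3))
print(plane("scene",348,240,0).round(3),plane("scene",380,290,0).round(3))
E
```

```text
[0.758 0.432 0.   ]
[0.741 0.174 0.   ]
[1.045 0.187 0.   ]
[ 0.733 -0.111  0.   ] [ 0.705 -0.265  0.   ]
```

>>> {"name": "send_rows", "arguments": {
  "travel": [
    [0,15,10],
    [0,30,20],
    [0,40,26],
    [0,45,30],
    [0,45,30],
    [0,45,30],
    [0,45,30],
    [0,40,26],
    [0,25,16],
    [0,15,9],
    [0,0,0]
  ],
  "turn": [
    [0,0,0],
    [0,0,0],
    [0,0,0],
    [0,0,0],
    [0,0,0],
    [0,0,0],
    [0,0,0],
    [0,0,0],
    [0,0,0],
    [0,0,0],
    [0,0,0]
  ],
  "hand": [-1,-1,-1,-1,-1,-1,-1,-1,-1,-1,-1]
}}

```text
time_s: 12.7
tool_pos: [0.5517, 0.2156, 0.1761]
orientation: [0.689, -0.157, 0.69, 0.157]
ft_force: [0.4, 0.0, -0.6]
grip_width: 0.0106
```

>>> {"name": "send_rows", "arguments": {
  "travel": [
    [0,0,0],
    [0,0,0],
    [0,0,0],
    [0,0,0],
    [0,0,0],
    [0,0,0]
  ],
  "turn": [
    [0.07,0,0],
    [0.12,0,0],
    [0.12,0,0],
    [0.12,0,0],
    [0.045,0,0],
    [0,0,0]
  ],
  "hand": [-1,-1,-1,-1,-1,-1]
}}

```text
time_s: 13.45
tool_pos: [0.5521, 0.2138, 0.1765]
orientation: [0.707, 0.01, 0.707, -0.01]
ft_force: [0.9, 0.8, -0.3]
grip_width: 0.0109
```

```bash
python3 - <<'E'
from h import *; from workcell import *; import cv2
plan(state(),(.552,.2147,.1174),-1.6)
c=camera("wrist"); cv2.imwrite("pics/wrist7.png",c["frame"][:,:,::-1]); np.save("wrist7T.npy",c["camera_from_world"])
E
```

```text
from [0.5521 0.2138 0.1765] tool-travel mm (current axes) [59.1  0.9 -0.1] (target axes) [59.1  0.9 -0.1] turn [-0.0008  0.0002  0.0001] F [ 0.9  0.8 -0.3] w 0.0109 t 13.45
```

View pics/wrist7.png

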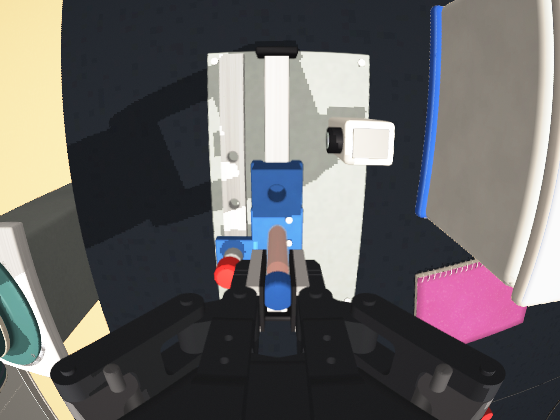

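Wrist view: bore mouth at (277,192) in the blue block (252–301), tube foot at about (278,227), knob at (228,272), strip holes at (233,156) and (235,203). Now to measure these.

```bash
python3 - <<'E'
from h import *; import cv2
T=np.load("wrist7T.npy"); W=wcal(T); a=cv2.imread("pics/wrist7.png"); g=cv2.cvtColor(a,cv2.COLOR_BGR2GRAY)
roi=g[180:206,262:293].astype(float); h=cv2.cvtColor(a,cv2.COLOR_BGR2HSV)
print(h[192,277],h[192,260],h[200,277])
m=(g[178:208,262:293]<55).astype(np.uint8); n,l,s,c=cv2.connectedComponentsWithStats(m)
for i in range(1,n): 
    if s[i,4]>15: print(s[i],c[i]+[262,178], plane("wrist",*(c[i]+[262,178]),.068,W).round(4))
b=cv2.inRange(h,(100,100,60),(125,255,255))
for r in range(164,214,8): x=np.nonzero(b[r,230:320])[0]+230; print(r,x.min(),x.max())
print("block edge",[plane("wrist",*p,.068,W).round(4) for p in ((252,163),(302,163),(252,214),(302,214))])
print("foot",[plane("wrist",278,226,.156,W).round(4),plane("wrist",278,235,.156,W).round(4)])
cv2.imwrite("pics/w7z.png",cv2.resize(a[150:260,210:330],None,fx=5,fy=5,interpolation=cv2.INTER_CUBIC))
print([plane("wrist",*p,.022,W).round(4) for p in ((233,156),(235,203.5))])
E
```

```text
[108 166 103] [108 169 172] [108 164  92]
[  6  11  17  13 138] [276.15942029 195.36956522] [0.5521 0.2115 0.068 ]
164 251 302
172 251 302
180 251 302
188 251 301
196 252 301
204 252 301
212 251 302
block edge [array([0.5321, 0.2412, 0.068 ]), array([0.5754, 0.24  , 0.068 ]), array([0.5298, 0.1947, 0.068 ]), array([0.575 , 0.1934, 0.068 ])]
foot [array([0.5537, 0.2157, 0.156 ]), array([0.5535, 0.2096, 0.156 ])]
[array([0.5093, 0.2415, 0.022 ]), array([0.5083, 0.1914, 0.022 ])]
```

View pics/w7z.png

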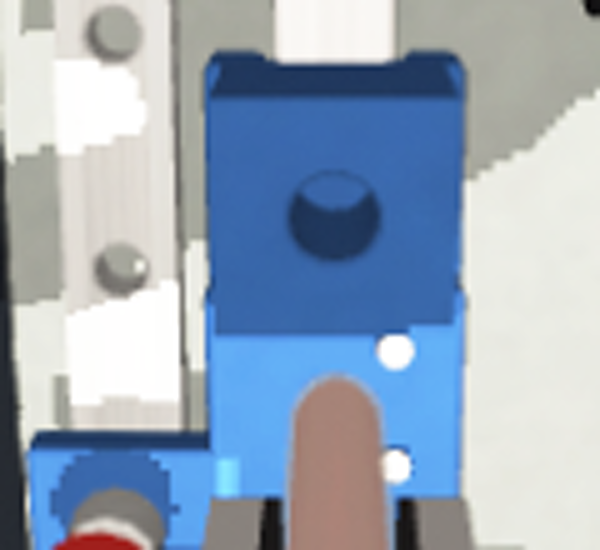

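```bash
python3 - <<'E'
from h import *
W=wcal(np.load("wrist7T.npy"))
zp=lambda x,y:((x+.5)/5-.5+210,(y+.5)/5-.5+150)
bo=plane("wrist",*zp(335,216),.068,W); print("bore",bo, "blockc",plane("wrist",*zp(336,215),.068,W))
for z in (.156,.160,.164): print("foot",z,plane("wrist",*zp(338.5,419),z,W))
print("knob?",)
c=-W[3][:3,:3].T@W[3][:3,3]; print(c)
E
```

```text
bore [0.55260001 0.21385096 0.068     ] blockc [0.55278207 0.21402895 0.068     ]
foot 0.156 [0.55312253 0.21072665 0.156     ]
foot 0.16 [0.55316744 0.21234124 0.16      ]
foot 0.164 [0.55321234 0.21395583 0.164     ]
knob?
[0.55525732 0.28748291 0.34615679]
```

>>> {"name": "send_rows", "arguments": {
  "travel": [
    [8,1,0],
    [20,0,0],
    [20,0,0],
    [12,0,0],
    [6,0,0],
    [0,0,0]
  ],
  "turn": [
    [0,0,0],
    [0,0,0],
    [0,0,0],
    [0,0,0],
    [0,0,0],
    [0,0,0]
  ],
  "hand": [-1,-1,-1,-1,-1,-1]
}}

```text
time_s: 14.25
tool_pos: [0.5521, 0.2158, 0.1102]
orientation: [0.707, 0.01, 0.707, -0.01]
ft_force: [0.6, 0.2, -0.8]
grip_width: 0.0109
```

```bash
python3 - <<'E'
from h import *; from workcell import *; import cv2
plan(state(),(.552,.2147,.0524),-1.6)
ims=[]
for n,(x0,x1,y0,y1) in (("scene",(195,265,130,190)),("side",(205,275,145,205))):
    a=camera(n)["frame"][:,:,::-1]; cv2.imwrite(f"pics/{n}8.png",a); ims.append(cv2.resize(a[y0:y1,x0:x1],None,fx=5.5,fy=5.5,interpolation=cv2.INTER_CUBIC))
cv2.imwrite("pics/c8.png",np.hstack(ims))
c=camera("wrist"); a=c["frame"][:,:,::-1]; cv2.imwrite("pics/wrist8.png",a); np.save("wrist8T.npy",c["camera_from_world"])
cv2.imwrite("pics/w8z.png",cv2.resize(a[190:310,210:350],None,fx=5,fy=5,interpolation=cv2.INTER_CUBIC))
E
```

```text
from [0.5521 0.2158 0.1102] tool-travel mm (current axes) [57.8 -1.1 -0.1] (target axes) [57.8 -1.1 -0.1] turn [-0.     -0.0003  0.0001] F [ 0.6  0.2 -0.8] w 0.0109 t 14.25
```

View pics/c8.png

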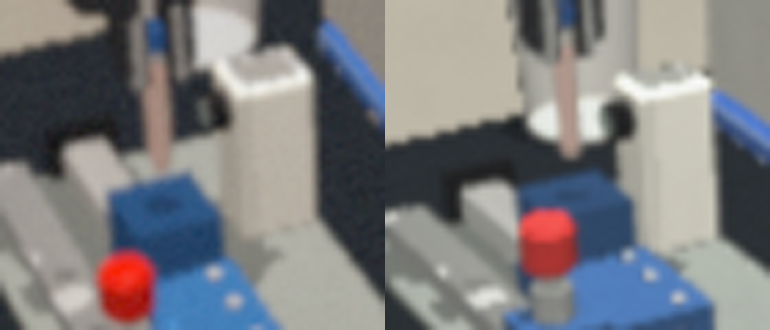

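View pics/w8z.png

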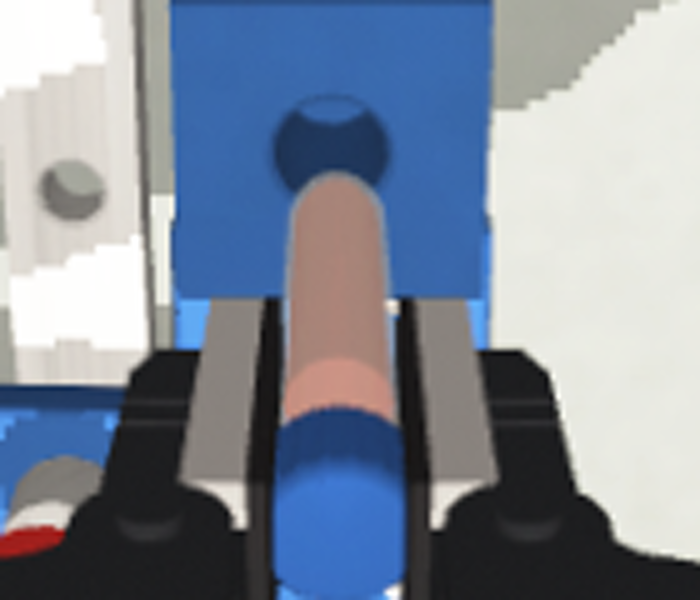

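```bash
python3 - <<'E'
from h import *
W=wcal(np.load("wrist8T.npy"))
q=lambda x,y,s,ox,oy:((x+.5)/s-.5+ox,(y+.5)/s-.5+oy)
print("w bore",plane("wrist",*q(331.5,150,5,210,190),.068,W),"foot",plane("wrist",*q(337,218,5,210,190),.094,W))
print("s bore",plane("scene",*q(165,208,5.5,195,130),.068),"foot",plane("scene",*q(161,155,5.5,195,130),.094))
print("d bore",plane("side",*q(192,188,5.5,205,145),.068),"foot",plane("side",*q(185,143,5.5,205,145),.094))
E
```

```text
w bore [0.55253177 0.21409785 0.068     ] foot [0.55330655 0.21437332 0.094     ]
s bore [0.55109113 0.21201466 0.068     ] foot [0.55347989 0.21854613 0.094     ]
d bore [0.55689133 0.22050837 0.068     ] foot [0.55317633 0.21636597 0.094     ]
```

>>> {"name": "send_rows", "arguments": {
  "travel": [
    [5,0,-0.7],
    [8,0,0],
    [5,0,0],
    [0,0,0]
  ],
  "turn": [
    [0,0,0],
    [0,0,0],
    [0,0,0],
    [0,0,0]
  ],
  "hand": [-1,-1,-1,-1]
}}

```text
time_s: 14.9
tool_pos: [0.5512, 0.2157, 0.0917]
orientation: [0.707, 0.01, 0.707, -0.01]
ft_force: [0.9, -0.5, -0.8]
grip_width: 0.0114
```

```bash
python3 - <<'E'
from h import *; from workcell import *; import cv2
plan(state(),(.552,.2147,.0524),-1.6)
ims=[]
for n,(x0,x1,y0,y1) in (("scene",(195,265,130,190)),("side",(205,275,145,205))):
    a=camera(n)["frame"][:,:,::-1]; cv2.imwrite(f"pics/{n}9.png",a); ims.append(cv2.resize(a[y0:y1,x0:x1],None,fx=5.5,fy=5.5,interpolation=cv2.INTER_CUBIC))
cv2.imwrite("pics/c9.png",np.hstack(ims))
c=camera("wrist"); a=c["frame"][:,:,::-1]; cv2.imwrite("pics/wrist9.png",a); np.save("wrist9T.npy",c["camera_from_world"])
cv2.imwrite("pics/w9z.png",cv2.resize(a[190:310,210:350],None,fx=5,fy=5,interpolation=cv2.INTER_CUBIC))
E
```

```text
from [0.5512 0.2157 0.0917] tool-travel mm (current axes) [39.3 -0.9  0.9] (target axes) [39.3 -0.9  0.8] turn [-0.0001 -0.0009  0.0004] F [ 0.9 -0.5 -0.8] w 0.0114 t 14.9
```

View pics/c9.png

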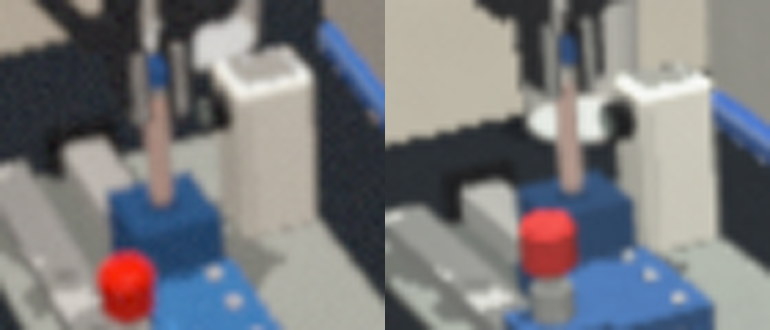

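View pics/w9z.png

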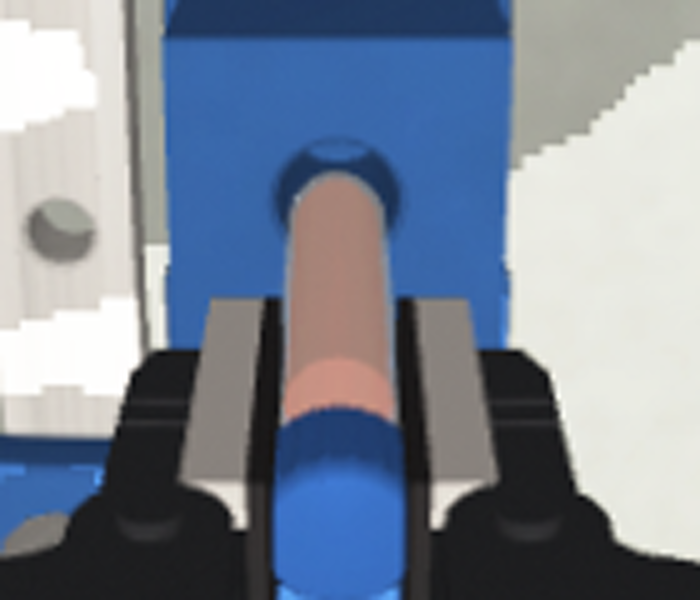

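```bash
python3 - <<'E'
from h import *
W=wcal(np.load("wrist9T.npy"))
q=lambda x,y,s,ox,oy:((x+.5)/s-.5+ox,(y+.5)/s-.5+oy)
for y in (196,198,200): print("w bore",plane("wrist",*q(337,y,5,210,190),.068,W))
for z in (.0735,.0755,.0775):print("foot",plane("wrist",*q(337,218,5,210,190),z,W))
for y in (36,):print("block far edge",plane("wrist",*q(337,y,5,210,190),.068,W))
print("bore top/left/right",plane("wrist",*q(337,137,5,210,190),.068,W),plane("wrist",*q(273,198,5,210,190),.068,W),plane("wrist",*q(401,198,5,210,190),.068,W))
E
```

```text
w bore [0.55235602 0.21433439 0.068     ]
w bore [0.55234843 0.21405979 0.068     ]
w bore [0.55234083 0.21378493 0.068     ]
foot [0.55233832 0.21351438 0.0735    ]
foot [0.5523624  0.21431991 0.0755    ]
foot [0.55238648 0.21512545 0.0775    ]
block far edge [0.55294189 0.23555168 0.068     ]
bore top/left/right [0.55257674 0.22232242 0.068     ] [0.54415649 0.21427485 0.068     ] [0.56053928 0.21382816 0.068     ]
```

Aligned within about 0.5 mm. Lowering gently.

>>> {"name": "send_rows", "arguments": {
  "travel": [
    [2,0,0],
    [3,0,0],
    [3,0,0],
    [3,0,0],
    [0,0,0]
  ],
  "turn": [
    [0,0,0],
    [0,0,0],
    [0,0,0],
    [0,0,0],
    [0,0,0]
  ],
  "hand": [-1,-1,-1,-1,-1]
}}

```text
time_s: 15.68
tool_pos: [0.5513, 0.2157, 0.0811]
orientation: [0.707, 0.01, 0.707, -0.01]
ft_force: [0.7, 0.7, -0.1]
grip_width: 0.0107
```

```bash
python3 - <<'E'
from h import *; from workcell import *; import cv2
st=state(); plan(st,(.552,.2147,.0524),-1.6); print(st["wrist_torque"])
c=camera("wrist"); a=c["frame"][:,:,::-1]
cv2.imwrite("pics/w10z.png",cv2.resize(a[190:310,210:350],None,fx=5,fy=5,interpolation=cv2.INTER_CUBIC))
E
```

```text
from [0.5513 0.2157 0.0811] tool-travel mm (current axes) [28.7 -1.   0.7] (target axes) [28.7 -1.   0.7] turn [-0.0001 -0.0005  0.0001] F [ 0.7  0.7 -0.1] w 0.0107 t 15.675
[ 0.01985673  0.04336826 -0.02885672]
```

View pics/w10z.png

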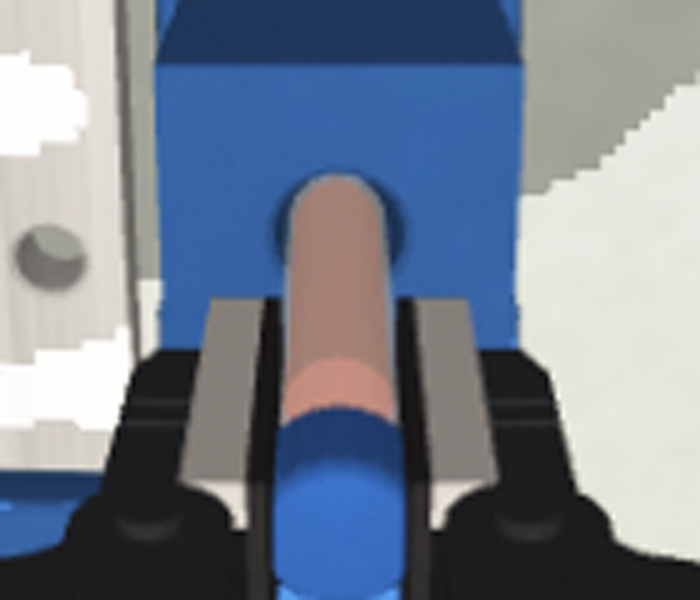

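>>> {"name": "send_rows", "arguments": {
  "travel": [
    [2,0,0.3],
    [3,0,0],
    [3,0,0],
    [3,0,0],
    [0,0,0]
  ],
  "turn": [
    [0,0,0],
    [0,0,0],
    [0,0,0],
    [0,0,0],
    [0,0,0]
  ],
  "hand": [-1,-1,-1,-1,-1]
}}

```text
time_s: 16.35
tool_pos: [0.5516, 0.2157, 0.0701]
orientation: [0.707, 0.01, 0.707, -0.01]
ft_force: [0.5, 0.1, 0.2]
grip_width: 0.0109
```

```bash
python3 - <<'E'
from h import *; from workcell import *; import cv2
st=state(); plan(st,(.552,.2147,.0524),-1.6); print(st["wrist_torque"])
c=camera("wrist"); a=c["frame"][:,:,::-1]
cv2.imwrite("pics/w11z.png",cv2.resize(a[190:310,210:350],None,fx=5,fy=5,interpolation=cv2.INTER_CUBIC))
E
```

```text
from [0.5516 0.2157 0.0701] tool-travel mm (current axes) [17.7 -1.   0.4] (target axes) [17.7 -1.   0.4] turn [-0.0001 -0.0004  0.0002] F [0.5 0.1 0.2] w 0.0109 t 16.35
[-0.00532713 -0.02991306  0.00389419]
```

View pics/w11z.png

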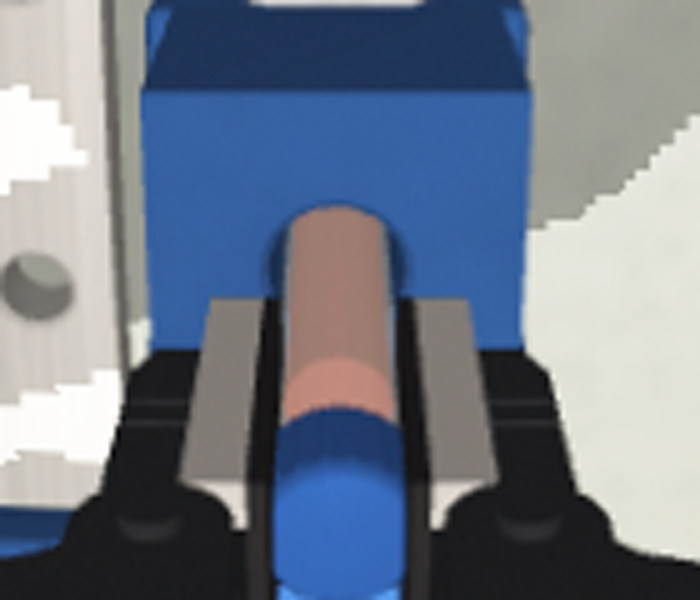

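The tube is inside the bore (its foot is hidden by the rim) and force is about zero. Going down to the floor.

>>> {"name": "send_rows", "arguments": {
  "travel": [
    [3,0,0],
    [4,0,0],
    [4,0,0],
    [3,0,0],
    [1,0,0],
    [1,0,0],
    [0,0,0]
  ],
  "turn": [
    [0,0,0],
    [0,0,0],
    [0,0,0],
    [0,0,0],
    [0,0,0],
    [0,0,0],
    [0,0,0]
  ],
  "hand": [-1,-1,-1,-1,-1,-1,-1]
}}

```text
time_s: 17.27
tool_pos: [0.5517, 0.2158, 0.0544]
orientation: [0.707, 0.01, 0.707, -0.01]
ft_force: [0.2, 0.1, -0.0]
grip_width: 0.011
```

>>> {"name": "send_rows", "arguments": {
  "travel": [
    [1,0,0],
    [0.5,0,0],
    [0,0,0]
  ],
  "turn": [
    [0,0,0],
    [0,0,0],
    [0,0,0]
  ],
  "hand": [-1,-1,-1]
}}

```text
time_s: 17.65
tool_pos: [0.5517, 0.2158, 0.0529]
orientation: [0.707, 0.01, 0.707, -0.01]
ft_force: [-0.2, 0.1, -0.3]
grip_width: 0.0105
```

>>> {"name": "send_rows", "arguments": {
  "travel": [
    [0.5,0,0],
    [0,0,0],
    [0,0,0],
    [0,0,0]
  ],
  "turn": [
    [0,0,0],
    [0,0,0],
    [0,0,0],
    [0,0,0]
  ],
  "hand": [-1,-0.5,-0.3,-0.3]
}}

```text
time_s: 18.15
tool_pos: [0.5517, 0.2158, 0.0524]
orientation: [0.707, 0.01, 0.707, -0.01]
ft_force: [0.2, -0.6, 0.6]
grip_width: 0.0299
```

```bash
python3 - <<'E'
from h import *; from workcell import *; import cv2
st=state(); plan(st,(.552,.2147,.0524),-1.6)
ims=[]
for n,(x0,x1,y0,y1) in (("side",(205,275,145,205)),("wrist",(210,350,190,310))):
    a=camera(n)["frame"][:,:,::-1];  ims.append(cv2.resize(a[y0:y1,x0:x1],(385,330),interpolation=cv2.INTER_CUBIC))
cv2.imwrite("pics/c12.png",np.hstack(ims))
E
```

```text
from [0.5517 0.2158 0.0524] tool-travel mm (current axes) [ 0.  -1.1  0.3] (target axes) [ 0.  -1.1  0.3] turn [-0.0001  0.0001 -0.    ] F [ 0.2 -0.6  0.6] w 0.0299 t 18.15
```

View pics/c12.png

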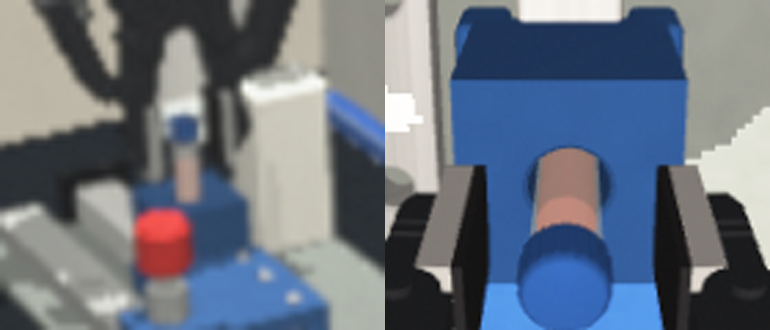

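Tube released and standing in the bore. Backing straight up, then over to the knob.

>>> {"name": "send_rows", "arguments": {
  "travel": [
    [-5,0,0],
    [-15,0,0],
    [-20,0,0],
    [-20,0,0],
    [-15,0,0],
    [0,-8,-5],
    [0,-22,-12],
    [0,-22,-13],
    [0,-15,-9],
    [0,-8,-4],
    [0,0,0]
  ],
  "turn": [
    [0,0,0],
    [0,0,0],
    [0,0,0],
    [0,0,0],
    [0,0,0],
    [0,0,0],
    [0,0,0],
    [0,0,0],
    [0,0,0],
    [0,0,0],
    [0,0,0]
  ],
  "hand": [-0.3,-0.3,-0.3,-0.3,-0.3,0,0.1,0.1,0.1,0.1,0.1]
}}

```text
time_s: 19.62
tool_pos: [0.5066, 0.1417, 0.1274]
orientation: [0.707, 0.01, 0.707, -0.01]
ft_force: [0.1, 0.0, -0.1]
grip_width: 0.0469
```

```bash
python3 - <<'E'
from h import *; from workcell import *; import cv2
st=state(); plan(st,(.506,.1423,.038),-1.5)
c=camera("wrist"); a=np.ascontiguousarray(c["frame"][:,:,::-1]); T=c["camera_from_world"]; W=wcal(T); np.save("wrist13T.npy",T)
cv2.imwrite("pics/wrist13.png",a)
h=cv2.cvtColor(a,cv2.COLOR_BGR2HSV); m=cv2.inRange(h,(0,160,80),(8,255,255))|cv2.inRange(h,(172,160,80),(180,255,255))
m[:150]=0; n,l,s,cc=cv2.connectedComponentsWithStats(m)
for i in range(1,n):
    if s[i,4]>60: print(s[i],cc[i],plane("wrist",*cc[i],.092,W),plane("wrist",*cc[i],.085,W))
E
```

```text
from [0.5066 0.1417 0.1274] tool-travel mm (current axes) [89.4  0.5 -0.7] (target axes) [89.4  0.6 -0.6] turn [-0.0024  0.0002 -0.0001] F [ 0.1  0.  -0.1] w 0.0469 t 19.625
[ 256  195   37   41 1184] [273.72719595 215.55320946] [0.50549087 0.14555105 0.092     ] [0.50534447 0.14316707 0.085     ]
[528 391  16  19 194] [535.51546392 400.04123711] [ 0.86794869 -0.14762975  0.092     ] [ 0.88017216 -0.16001933  0.085     ]
```

View pics/wrist13.png

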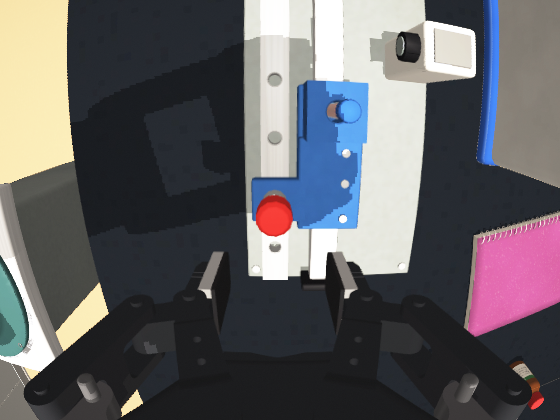

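Knob at (274,216), i.e. (0.5054, 0.1435). The tube stands in the bore at (348,110), and the rail is aligned with the tool. Descending over the knob.

>>> {"name": "send_rows", "arguments": {
  "travel": [
    [8,1,-1],
    [20,0,0],
    [25,0,0],
    [12,0,0],
    [5,0,0],
    [0,0,0]
  ],
  "turn": [
    [0,0,0],
    [0,0,0],
    [0,0,0],
    [0,0,0],
    [0,0,0],
    [0,0,0]
  ],
  "hand": [0.1,0.1,0.1,0.1,0.1,0.1]
}}

```text
time_s: 20.42
tool_pos: [0.5057, 0.1431, 0.0574]
orientation: [0.707, 0.01, 0.707, -0.01]
ft_force: [-0.1, 0.2, -0.4]
grip_width: 0.0469
```

```bash
cat > look.py <<'E'
from h import *; from workcell import *; import cv2,sys
st=state(); plan(st,(.506,.1435,.038),-1.5); print(st["ft_force"],st["wrist_torque"])
ims=[]
for n,(x0,x1,y0,y1) in (("side",(200,280,145,215)),("wrist",(190,370,180,330))):
    a=camera(n)["frame"][:,:,::-1];  ims.append(cv2.resize(a[y0:y1,x0:x1],(390,342),interpolation=cv2.INTER_CUBIC))
cv2.imwrite(f"pics/{sys.argv[1]}.png",np.hstack(ims))
E
python3 look.py c14
```

```text
from [0.5057 0.1431 0.0574] tool-travel mm (current axes) [19.4  0.4  0.3] (target axes) [19.4  0.4  0.3] turn [-0.0017 -0.0001  0.    ] F [-0.1  0.2 -0.4] w 0.0469 t 20.425
[-0.05699037  0.16339823 -0.35466095] [ 0.0098552   0.00114041 -0.07373164]
```

View pics/c14.png

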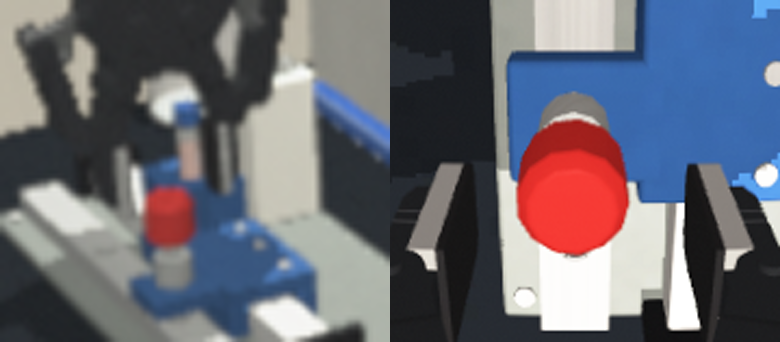

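>>> {"name": "send_rows", "arguments": {
  "travel": [
    [6,0,-0.7],
    [7,0,0],
    [4,0,0],
    [2,0,0],
    [0,0,0]
  ],
  "turn": [
    [0,0,0],
    [0,0,0],
    [0,0,0],
    [0,0,0],
    [0,0,0]
  ],
  "hand": [0.1,0.1,0,-0.1,-0.1]
}}

```text
time_s: 21.15
tool_pos: [0.5049, 0.143, 0.0383]
orientation: [0.707, 0.01, 0.707, -0.01]
ft_force: [0.2, 0.3, 0.1]
grip_width: 0.0384
```

```bash
python3 look.py c15
```

```text
from [0.5049 0.143  0.0383] tool-travel mm (current axes) [0.3 0.5 1. ] (target axes) [0.3 0.5 1. ] turn [-0.0018 -0.0002  0.    ] F [0.2 0.3 0.1] w 0.0384 t 21.15
[0.23522161 0.32671433 0.05780637] [0.0400021  0.02973249 0.01453563]
```

View pics/c15.png

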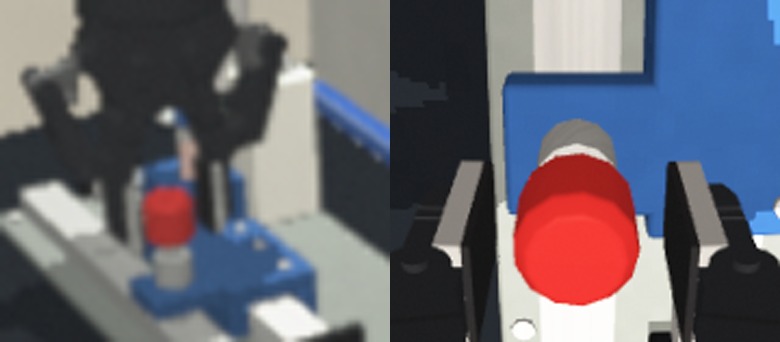

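Pads straddle the full knob height and are centred (493 and 668 vs 576). Closing on the knob.

>>> {"name": "send_rows", "arguments": {
  "travel": [
    [0,0,0],
    [0,0,0],
    [0,0,0],
    [0,0,0]
  ],
  "turn": [
    [0,0,0],
    [0,0,0],
    [0,0,0],
    [0,0,0]
  ],
  "hand": [-0.4,-0.6,-0.6,-0.6],
  "squeeze": 50
}}

```text
time_s: 21.75
tool_pos: [0.5045, 0.1431, 0.0389]
orientation: [0.707, 0.01, 0.707, -0.01]
ft_force: [-9.3, -1.0, 7.4]
grip_width: 0.0242
```

```bash
python3 look.py c16
```

```text
from [0.5045 0.1431 0.0389] tool-travel mm (current axes) [0.9 0.4 1.5] (target axes) [0.9 0.4 1.5] turn [-0.0017 -0.0011 -0.    ] F [-9.3 -1.   7.4] w 0.0242 t 21.75
[-9.31556769 -0.98684815  7.4223809 ] [-0.04373931  1.45851795 -0.0159691 ]
```

View pics/c16.png

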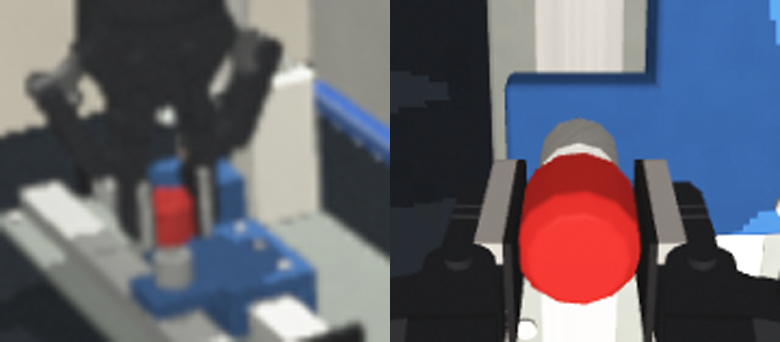

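Knob gripped: width is 24.2 mm, the same 1.5 mm under-reading as with the tube. There is a 9 N side load from slight off-centring, so I'll ease it and lift gradually.

>>> {"name": "send_rows", "arguments": {
  "travel": [
    [-1,0,-0.6],
    [-2,0,0],
    [-2,0,0],
    [-2,0,0],
    [0,0,0]
  ],
  "turn": [
    [0,0,0],
    [0,0,0],
    [0,0,0],
    [0,0,0],
    [0,0,0]
  ],
  "hand": [-0.6,-0.6,-0.6,-0.6,-0.6]
}}

```text
time_s: 22.48
tool_pos: [0.5042, 0.1431, 0.0454]
orientation: [0.707, 0.01, 0.707, -0.01]
ft_force: [-2.2, 0.7, -4.8]
grip_width: 0.024
```

```bash
python3 look.py c17
```

```text
from [0.5042 0.1431 0.0454] tool-travel mm (current axes) [7.4 0.5 1.8] (target axes) [7.4 0.5 1.8] turn [-0.0018 -0.0003  0.0001] F [-2.2  0.7 -4.8] w 0.024 t 22.475
[-2.20057182  0.65446531 -4.84115005] [0.13462602 0.32794975 0.01024191]
```

View pics/c17.png

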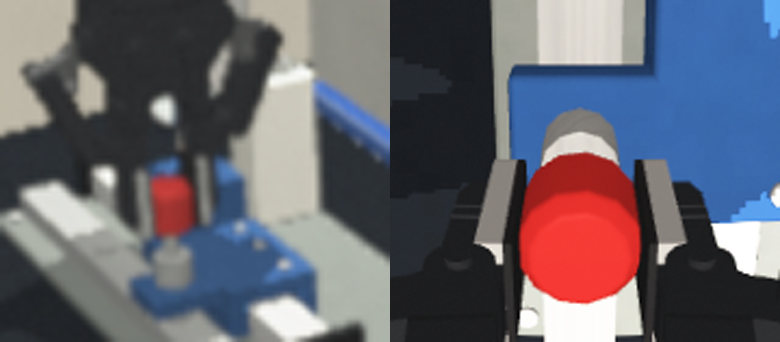

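The spring reads 4.8 N at 6.5 mm, as expected. Lifting to about 14 mm.

>>> {"name": "send_rows", "arguments": {
  "travel": [
    [-2,0,0],
    [-2,0,0],
    [-2,0,0],
    [-2,0,0],
    [0,0,0]
  ],
  "turn": [
    [0,0,0],
    [0,0,0],
    [0,0,0],
    [0,0,0],
    [0,0,0]
  ],
  "hand": [-0.6,-0.6,-0.6,-0.6,-0.6]
}}

```text
time_s: 23.2
tool_pos: [0.5043, 0.1431, 0.0535]
orientation: [0.707, 0.01, 0.707, -0.01]
ft_force: [-3.1, 1.9, -6.4]
grip_width: 0.024
```

```bash
python3 look.py c18
```

```text
from [0.5043 0.1431 0.0535] tool-travel mm (current axes) [15.5  0.5  1.7] (target axes) [15.5  0.5  1.7] turn [-0.0018 -0.0001 -0.0001] F [-3.1  1.9 -6.4] w 0.024 t 23.2
[-3.10368374  1.85659235 -6.37781145] [0.19995921 0.55631582 0.02265142]
```

View pics/c18.png

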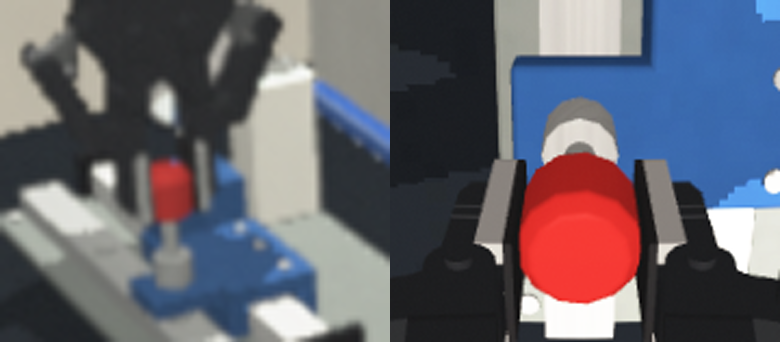

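Knob is up about 14.5 mm with the stem showing. Sliding toward the reader.

>>> {"name": "send_rows", "arguments": {
  "travel": [
    [0,2,0],
    [0,4,0],
    [0,6,0],
    [0,6,0],
    [0,6,0],
    [0,6,0],
    [0,6,0],
    [0,6,0],
    [0,4,0],
    [0,0,0]
  ],
  "turn": [
    [0,0,0],
    [0,0,0],
    [0,0,0],
    [0,0,0],
    [0,0,0],
    [0,0,0],
    [0,0,0],
    [0,0,0],
    [0,0,0],
    [0,0,0]
  ],
  "hand": [-0.6,-0.6,-0.6,-0.6,-0.6,-0.6,-0.6,-0.6,-0.6,-0.6]
}}

```text
time_s: 24.55
tool_pos: [0.5057, 0.1895, 0.0534]
orientation: [0.707, 0.01, 0.707, -0.01]
ft_force: [-2.8, 1.3, -6.7]
grip_width: 0.0236
```

```bash
sed -i 's/(200,280,145,215)/(200,280,130,200)/' look.py; python3 look.py c19; python3 - <<'E'
from workcell import *; import cv2
cv2.imwrite("pics/s19.png",cv2.resize(camera("scene")["frame"][130:235,175:290,::-1],None,fx=5,fy=5,interpolation=cv2.INTER_CUBIC))
c=camera("wrist"); cv2.imwrite("pics/wrist19.png",c["frame"][:,:,::-1])
E
```

```text
from [0.5057 0.1895 0.0534] tool-travel mm (current axes) [ 15.4 -46.    1.6] (target axes) [ 15.4 -46.    1.5] turn [-0.0015  0.0001 -0.0005] F [-2.8  1.3 -6.7] w 0.0236 t 24.55
[-2.76335492  1.27797115 -6.67406502] [ 0.29233682  0.63076666 -0.0276637 ]
```

View pics/s19.png

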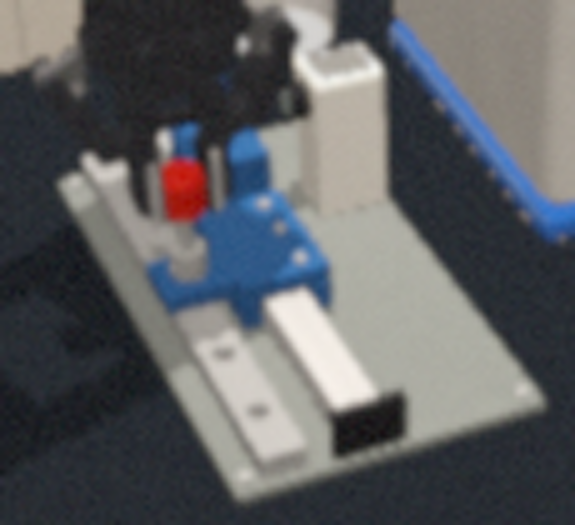

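View pics/wrist19.png

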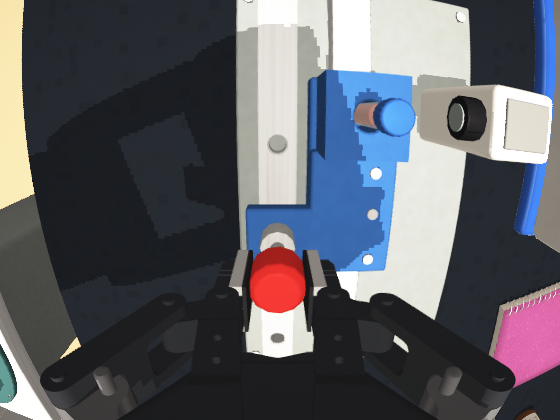

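The carriage followed, having moved 46.4 mm, and the tube still stands. Last 3.6 mm, then lower.

>>> {"name": "send_rows", "arguments": {
  "travel": [
    [0,2,0],
    [0,1.6,0],
    [0,0,0],
    [0,0,0]
  ],
  "turn": [
    [0,0,0],
    [0,0,0],
    [0,0,0],
    [0,0,0]
  ],
  "hand": [-0.6,-0.6,-0.6,-0.6]
}}

```text
time_s: 25.25
tool_pos: [0.5058, 0.1927, 0.0534]
orientation: [0.707, 0.01, 0.707, -0.01]
ft_force: [-3.4, -0.5, -6.4]
grip_width: 0.024
```

>>> {"name": "send_rows", "arguments": {
  "travel": [
    [2,0,0],
    [2,0,0],
    [2,0,0],
    [0,0,0]
  ],
  "turn": [
    [0,0,0],
    [0,0,0],
    [0,0,0],
    [0,0,0]
  ],
  "hand": [-0.6,-0.6,-0.6,-0.6]
}}

```text
time_s: 25.75
tool_pos: [0.5058, 0.1927, 0.0472]
orientation: [0.707, 0.01, 0.707, -0.01]
ft_force: [-3.5, -0.3, -5.8]
grip_width: 0.0238
```

The spring load is still carried at 8 mm, so the pin is entering the hole. Continuing down.

>>> {"name": "send_rows", "arguments": {
  "travel": [
    [2,0,0],
    [2,0,0],
    [2,0,0],
    [1,0,0],
    [0,0,0]
  ],
  "turn": [
    [0,0,0],
    [0,0,0],
    [0,0,0],
    [0,0,0],
    [0,0,0]
  ],
  "hand": [-0.6,-0.6,-0.6,-0.6,-0.6]
}}

```text
time_s: 26.38
tool_pos: [0.5058, 0.1927, 0.0404]
orientation: [0.707, 0.01, 0.707, -0.01]
ft_force: [-3.6, -0.2, -4.7]
grip_width: 0.0238
```

>>> {"name": "send_rows", "arguments": {
  "travel": [
    [0.7,0,0],
    [0.6,0,0],
    [0,0,0]
  ],
  "turn": [
    [0,0,0],
    [0,0,0],
    [0,0,0]
  ],
  "hand": [-0.6,-0.6,-0.6]
}}

```text
time_s: 26.75
tool_pos: [0.5058, 0.1926, 0.0391]
orientation: [0.707, 0.01, 0.707, -0.01]
ft_force: [-4.7, 0.5, -5.1]
grip_width: 0.0238
```

>>> {"name": "send_rows", "arguments": {
  "travel": [
    [0.5,0,0],
    [0.5,0,0],
    [0,0,0]
  ],
  "turn": [
    [0,0,0],
    [0,0,0],
    [0,0,0]
  ],
  "hand": [-0.6,-0.6,-0.6]
}}

```text
time_s: 27.12
tool_pos: [0.5059, 0.1927, 0.0389]
orientation: [0.707, 0.01, 0.707, -0.01]
ft_force: [-7.6, -1.3, 3.9]
grip_width: 0.0239
```

```bash
python3 look.py c21
```

```text
from [0.5059 0.1927 0.0389] tool-travel mm (current axes) [  0.9 -49.2   1.5] (target axes) [  0.9 -49.2   1.4] turn [-0.0018  0.0005 -0.0001] F [-7.6 -1.3  3.9] w 0.0239 t 27.125
[-7.57375349 -1.29691993  3.91519707] [-0.22079579  1.49051175 -0.03223822]
```

View pics/c21.png

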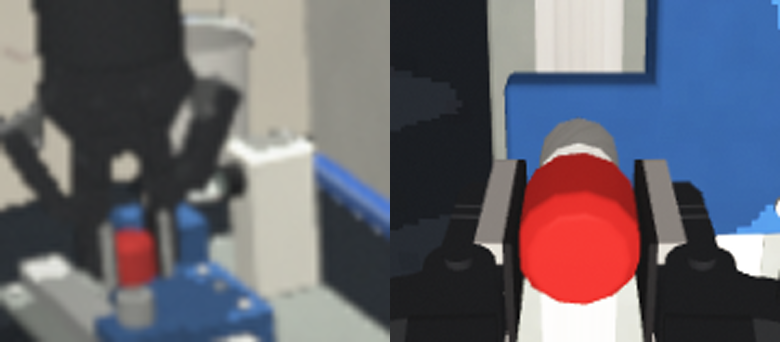

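The pin has bottomed: z is 0.0389, the same as when first gripped home, with a slight downward push, and the wrist picture matches the initial home one. Final check of the scene before handing in.

```bash
python3 - <<'E'
from workcell import *; import cv2
cv2.imwrite("pics/s22.png",camera("scene")["frame"][:,:,::-1]); cv2.imwrite("pics/w22.png",camera("wrist")["frame"][:,:,::-1])
E
```

```text
(no output)
```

View pics/s22.png

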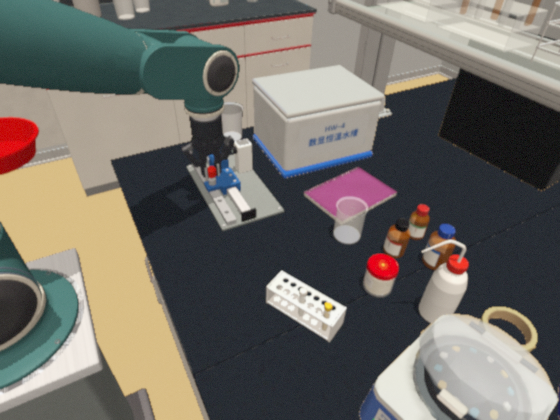

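View pics/w22.png

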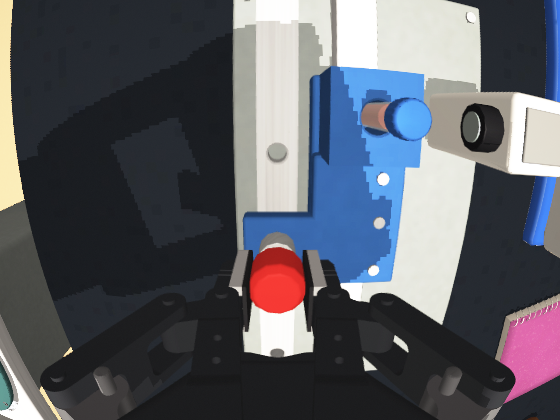

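The tube stands in its bore with its cap at (408,119). The knob is gripped at (277,282), with one free hole ahead at (277,152). The other tubes, beaker and jar are unmoved.

```bash
python3 -c "
from workcell import *
print(job_done()); print(state()['ft_force'],state()['time_s'])"
```

```text
the job is handed in; nothing more can be done
None
the job is handed in; nothing more can be done
```

The job is done and handed in at about 27 s. The blue-capped tube stands in the carriage's bore, and the carriage has moved on one hole toward the reader. I finished still holding the red knob with the pin home.

**First grasp missed:** the finger ends sit about 30 mm behind the reported TCP, so the jaws closed above the tube. I measured this offset in the scene and side pictures, corrected for it, and the second grasp held. Nothing was disturbed by the miss.

**Last checks:**
- **Pin:** the tool moved 49.6 mm along the rail. It bottomed at the same height as at the first hole (reported z 0.0389 both times), with the force changing from the spring's pull to a light push of about 4 N.
- **Tube:** it stands upright in the bore in the last wrist picture. I felt no contact with the bore floor, so its depth (within about 0.5 mm of the bottom at release) comes from tool height only.
- **Everything else:** the other two tubes, the beaker and the jar look unmoved in the scene picture. I did not measure them.

**What disagreed:** the finger opening read about 1.5 mm too small on both the tube and the knob. My rough readings of the bore from the scene and side cameras differed by several mm, so I used the wrist camera for the insertion. A side load of about 8 N remains on the gripped knob.

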